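# Clear the bench after stereotaxic surgery

### The arm

A 6-joint arm with a two-finger parallel gripper is mounted at the origin on the work surface. World frame = base frame: x ahead of the robot, y to its left, z up, the work surface at z = 0. Lengths are in m, angles in degrees, forces in N, time in s.
With the tool pointing down it reaches from about 0.3 to 0.875 m from the base axis. Payload 4.2 kg.
Tool frame: the origin (TCP) lies midway between the tips of the shut fingers; the grasp point (between the pads) lies 19 mm behind it; x points along the fingers, z is the direction in which the jaws open and shut, and the axes are right-handed (so a half turn about x gives the same grasp; the last joint's range is limited). The gripper opens to 85 mm and grips with 20 to 120 N. Pads are 22 mm wide; open, the fingers measure 114 mm over their backs; the gripper's body (76 mm by 85 mm) begins 54 mm behind the grasp point. The pads swing forward as they close: fully open they stand 13 mm farther back than shut.
Start: joints at [70.932, 18.312, 89.639, -0, 72.044, -1.146], TCP at [0.177, 0.547, 0.231] pointing down, gripper open.
Joint ranges: [-177.97, 177.97], [-48.28, 115.42], [12.27, 149.76], [-77.06, 257.06], [2.81, 150.46], [-146.56, 146.56]. Speed limits (degrees/s): [147.25, 147.25, 180, 180, 180, 180].

### API

Orientations are given as [roll, pitch, yaw] about the fixed x, y, z axes, in that order (R = Rz(yaw) Ry(pitch) Rx(roll)).
In Python, from rig import env, cams, job gives the robot as it stands.
- The arm moves only by the tool drive_tool, never from a script. Its argument "targets" is one flat list of numbers, 5 for each row, row after row: the gripper's target within -1 to 1 (shut at 1, half-way at 0, fully open at -1), then the shift along the tool's x, y, z in units of 1000 mm (1.0 is 1000 mm), then the turn about the tool's x in units of 2 rad (1.0 is 2 rad). A call has 1 to 5 rows; each row is the pose to reach, as a shift and turn from the pose commanded when the call began, along the tool's axes at that moment; what a row does not reach only later rows make up. A row lasts 1/10 s, in which the tool goes at most 50 mm and 8.59 degrees, less where a joint would pass 70% of its speed; a pose out of reach is approached as far as the arm can. A call with a number of a shift or a turn outside -1 to 1 is refused whole. A call with a gripper value outside its range is refused whole. The fingers move at their own pace and stop on an object; "grip_force" is the grip in N (left out, the last holds). Time passes only in rows, so rows that repeat a pose let the fingers close. It gives the time, the measured TCP pose, the force and the opening at its end, in the units of the state.
- env.state(): the state, without advancing time (a new reading comes with each control period).
- cams.get_image(name): name is "side" or "top" or "wrist"; returns a dict with "color" (400x640x3 uint8, red, green, blue), "K" (3x3 intrinsics, pixels), "world_to_cam" (4x4, takes a point from world to camera coordinates); the wrist camera has in their place "mount" (4x4, takes a point from camera to tool coordinates, whose origin is the TCP and whose axes are the tool frame's). Camera axes: x right, y down, z forward; pixel columns grow to the right and rows downward; lengths in m; the calibration is good to about 2 mm. A picture is of the moment at which its call begins: read the wrist's pose just before it. There is no depth.
- job.job_done(): hands the job in, once; it reports no verdict.
The state is a dict: "time": time; "q": joint angles; "qvel": joint speeds; "joint_efforts": joint torques, N m; "eef_pos": TCP position; "ee_rot": TCP orientation; "contact_force": force on the tool from outside, world axes, zero at the start; "torque": the same for the moment, N m; "gripper_width": opening from 0.0 (shut) to 1.0 (fully open).
Only numpy, scipy, OpenCV 4.12 (cv2) and the standard library are available. Lean on these libraries where they do the work, as an engineer would, in place of code of your own. Each camera call takes 0.05 s, during which the arm holds its last target.

### The job

The surgery is over: sort what is left on the instrument mat. Put both used syringes into the open sharps bin, and lay the two steel ear bars in the instrument tray, each gently down into its own pair of notches across both silicone rests, with both tips pointing the same way. Do not drop the ear bars, and leave everything else on the bench where it is.

Things in the scene. Friction and masses are not known exactly. Their poses are not given: they have to be found in the camera images.
- syringe_a: used 20 ml syringe, plunger home, needle capped, lying on the bench: clear barrel 20 mm in diameter (x from -51 to 24 mm), finger flange 34 mm wide at x = -52 mm, thumb disc at x = -66 mm, white needle cap 9 mm in diameter from x = 28 to 66 mm. Origin: on the bench under its axis, at mid-length; centre of mass near x = -15 mm; x towards the needle cap, z up. About 30 g.
- syringe_b: second used 20 ml syringe, plunger home, needle capped, lying on the bench: clear barrel 20 mm in diameter (x from -51 to 24 mm), finger flange 34 mm wide at x = -52 mm, thumb disc at x = -66 mm, white needle cap 9 mm in diameter from x = 28 to 66 mm. Origin: on the bench under its axis, at mid-length; centre of mass near x = -15 mm; x towards the needle cap, z up. About 30 g.
- earbar_a: stainless ear bar of a stereotaxic frame, lying on the bench: square shaft 12 x 12 mm, 90 mm long, with fine dark graduations; at its +x end a round taper 25 mm long to a 2.6 mm tip, near its -x end a cross bar 30 mm wide (x = -43 mm). Origin: middle of the shaft's underside, nearly the centre of mass; x towards the tip, z up. About 90 g.
- earbar_b: second, identical stainless ear bar of a stereotaxic frame, lying on the bench: square shaft 12 x 12 mm, 90 mm long, with fine dark graduations; at its +x end a round taper 25 mm long to a 2.6 mm tip, near its -x end a cross bar 30 mm wide (x = -43 mm). Origin: middle of the shaft's underside, nearly the centre of mass; x towards the tip, z up. About 90 g.
- earbar_a_mid (a point): centre of the first ear bar's shaft, 6 mm above its underside
- earbar_b_mid (a point): the same of the second ear bar
- earbar_a_tip (a point): point of the first ear bar's tip, 70 mm from the middle of the shaft
- earbar_b_tip (a point): the same of the second ear bar
- syringe_a_mid (a point): point on the first syringe's axis, 10 mm above its origin
- syringe_b_mid (a point): the same of the second syringe
- sharps_bin: white plastic sharps bin, fixed: 130 (x) x 180 (y) mm, rim 111 mm above the bench, walls and floor 3 mm. Its mouth, x -61 to 20 mm (middle -20 mm), is 172 mm long in y; behind it a grey deck, over which the open lid leans back, up to x = 110 mm and 176 mm above the bench. A syringe let go just above it, lying along y, falls in freely. Origin: centre of the underside; x towards the deck, z up.
- tray: steel instrument tray, fixed: 190 (x) x 160 (y) mm, walls 30 mm high. Two dark silicone rests, 8 mm thick, stand across it at x = +27 and -27 mm; both have notches at y = -42, 0, 42 mm, floor 16 mm wide and 11 mm above the bench, between round humps 24 mm high. A bar lies along x in a notch of each rest, its underside 11 mm above the bench. Origin: centre of the underside; z up.
- marker: bystander: grey and black marker pen 135 mm long, lying among the task's things; origin under its middle
- vial: bystander: small capped glass vial, 28 mm in diameter, 50 mm high; origin under its centre
- tape: bystander: roll of paper tape lying flat, 84 mm in diameter, 19 mm high; origin under its centre
- beaker: bystander: steel beaker, 60 mm wide, 70 mm high; origin under its centre
- screwdriver: bystander: black-handled screwdriver 160 mm long, lying flat
- timer: bystander: white bench timer 70 x 75 x 20 mm; origin under its centre
Mind the look-alikes: they are no part of the job. What is shaped like the earbar_b but red is not meant. Leave any yellow look-alike of the syringe_b alone.

How it is judged (in metres and radians):
At the end, for the whole second after the job is handed in: Both syringes inside the sharps bin, below its rim; ear bars still, released, in notches of both rests (shaft centre 12-22 mm above the tray's underside, within 20 mm of its middle in x and 60 mm in y, along it within 0.12 rad), both tips towards the same end (x of syringe_a_mid in the frame of sharps_bin between -0.064 and 0.064 m and y of syringe_a_mid in the frame of sharps_bin between -0.089 and 0.089 m and z of syringe_a_mid in the frame of sharps_bin between 0 and 0.105 m and x of syringe_b_mid in the frame of sharps_bin between -0.064 and 0.064 m and y of syringe_b_mid in the frame of sharps_bin between -0.089 and 0.089 m and z of syringe_b_mid in the frame of sharps_bin between 0 and 0.105 m and x of earbar_a_mid in the frame of tray between -0.02 and 0.02 m and y of earbar_a_mid in the frame of tray between -0.06 and 0.06 m and z of earbar_a_mid in the frame of tray between 0.012 and 0.022 m and angle between the x axis of each of earbar_a, earbar_b and the x axis of tray, either way round below 0.12 rad and linear speed of each of earbar_a, earbar_b below 0.02 m/s and contact force between the fingers and earbar_a below 0.1 N and x of earbar_b_mid in the frame of tray between -0.02 and 0.02 m and y of earbar_b_mid in the frame of tray between -0.06 and 0.06 m and z of earbar_b_mid in the frame of tray between 0.012 and 0.022 m and contact force between the fingers and earbar_b below 0.1 N and (x of each of earbar_a_tip, earbar_b_tip in the frame of tray above 0.03 m or x of each of earbar_a_tip, earbar_b_tip in the frame of tray below -0.03 m)); the robot touches nothing.
It fails at once if something that was to be left alone (marker, vial, tape, beaker, screwdriver or timer) is moved more than 40 mm (distance of any of marker, vial, tape, beaker, screwdriver, timer from where it was at the start of the episode above 0.04 m).
It fails at once if an ear bar is dropped or thrown: out of the fingers and faster than 0.7 m/s (a free fall of about 25 mm) ((linear speed of earbar_a above 0.7 m/s and contact force between the fingers and earbar_a below 0.05 N) or (linear speed of earbar_b above 0.7 m/s and contact force between the fingers and earbar_b below 0.05 N)).
It also fails if it takes over 72 s, if anything falls off the work surface, if the arm or the gripper's body presses on something with over 40 N, if the wrist force passes 120 N, or if a joint passes its speed limit or range.

## Working session

There is one attempt and no reset: what is moved stays moved. The work goes in short steps, Python scripts to look and compute and a tool call to move; the robot and the scene stay as the last step left them, time stands still between calls to the robot, and variables do not carry over. Pictures are saved under pics/ and viewed, and the job is handed in when it is done.

Besides the shell and the picture viewer there is one more tool, called after "Call:" in YAML: its name, and indented under it one key for each argument. drive_tool: Moves the arm, as the interface text tells. Its arguments: {"type":"object","properties":{"targets":{"type":"array","items":{"type":"number","minimum":-1,"maximum":1}},"grip_force":{"type":"number"}},"required":["targets"]}

```bash
ls; mkdir -p pics; python3 - <<'E'
from rig import env,cams,job
import cv2
print(env.state())
for n in ["side","top","wrist"]:
    r=cams.get_image(n); cv2.imwrite(f"pics/{n}0.png",r["color"][:,:,::-1]); print(n,r["K"],r.get("world_to_cam",r.get("mount")))
E
```

```text
pics
{'time': 0.0, 'q': array([ 7.09341907e+01,  1.83511386e+01,  8.97082601e+01,  8.04545987e-04,
        7.20440296e+01, -1.14703449e+00]), 'qvel': array([-0.04149828, -0.01616124,  0.10296593, -0.01611713,  0.04586147,
       -0.04795889]), 'joint_efforts': array([ 1.70199564e-03, -4.15540767e+01, -2.34168345e+01,  2.65399342e-05,
        8.17501073e-03, -6.57329721e-06]), 'eef_pos': array([0.17675433, 0.54664131, 0.23047474]), 'ee_rot': array([ 178.42923812,   89.89656895, -109.48978542]), 'contact_force': array([-0.19041471, -0.3629806 , -0.38096512]), 'torque': array([ 0.00851481, -0.00503541, -0.03816202]), 'gripper_width': 1.0029007147559816}
side [[504.03174306   0.         318.51396646]
 [  0.         504.03174306 198.89898692]
 [  0.           0.           1.        ]] [[ 0.98806888 -0.15308238 -0.0169017  -0.54044727]
 [-0.11192751 -0.63835141 -0.76156399  0.0711345 ]
 [ 0.1057928   0.75436945 -0.64786929  1.07773261]
 [ 0.          0.          0.          1.        ]]
top [[374.71127506   0.         318.57946412]
 [  0.         374.71127506 202.46250309]
 [  0.           0.           1.        ]] [[ 0.00405328 -0.9998631  -0.016042    0.01423003]
 [-0.99515455 -0.00245717 -0.09829236  0.55074024]
 [ 0.09823949  0.01636268 -0.99502827  0.92099869]
 [ 0.          0.          0.          1.        ]]
wrist [[355.24690511   0.         315.73939744]
 [  0.         355.24690511 201.38825214]
 [  0.           0.           1.        ]] [[ 8.30630076e-04 -3.24233842e-01  9.45976599e-01 -1.43488143e-01]
 [-7.94910790e-04 -9.45976841e-01 -3.24233227e-01  8.30006684e-02]
 [ 9.99999339e-01 -4.82649136e-04 -1.04349379e-03 -6.17460146e-05]
 [ 0.00000000e+00  0.00000000e+00  0.00000000e+00  1.00000000e+00]]
```

View pics/top0.png

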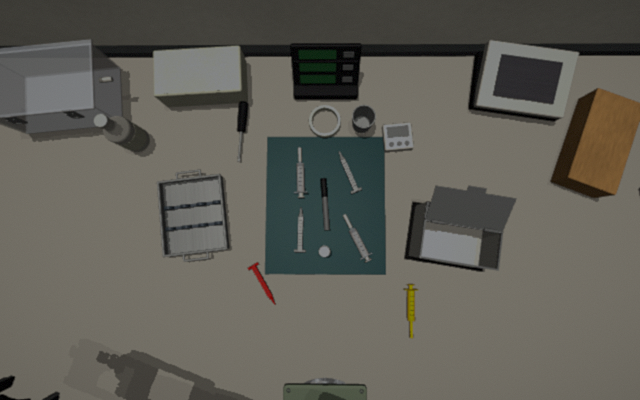

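View pics/side0.png

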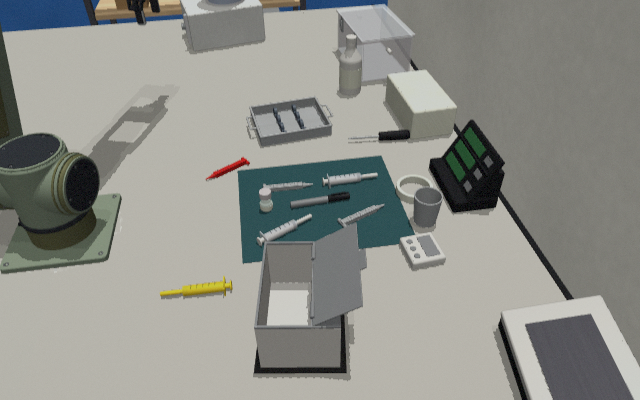

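View pics/wrist0.png

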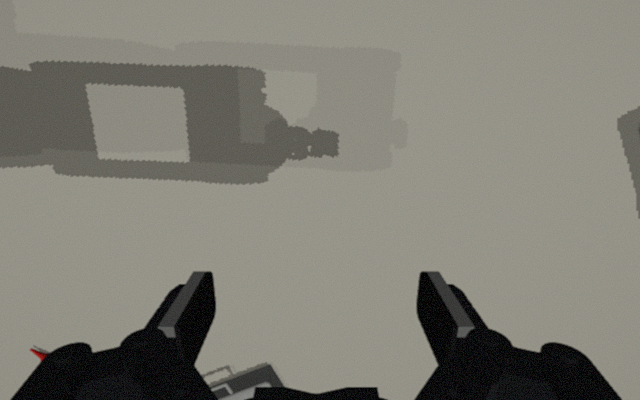

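The top view shows four candidates on the mat, at about (300,173), (349,172), (300,232) and (357,238). The red (262,283) and yellow (411,310) look-alikes lie off the mat. A close crop will tell syringes from bars.

```bash
python3 - <<'E'
import cv2
a=cv2.imread("pics/top0.png")[135:275,262:392]; cv2.imwrite("pics/c1.png",cv2.resize(a,None,fx=4.2,fy=4.2,interpolation=cv2.INTER_CUBIC))
a=cv2.imread("pics/side0.png")[150:260,230:410]; cv2.imwrite("pics/c2.png",cv2.resize(a,None,fx=4.4,fy=4.4,interpolation=cv2.INTER_CUBIC))
a=cv2.imread("pics/top0.png"); a=cv2.hconcat([cv2.resize(a[165:265,150:240],None,fx=4,fy=4),cv2.resize(a[180:280,400:520],None,fx=3.5,fy=4)]); cv2.imwrite("pics/c3.png",a)
E
```

```text
(no output)
```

View pics/c1.png

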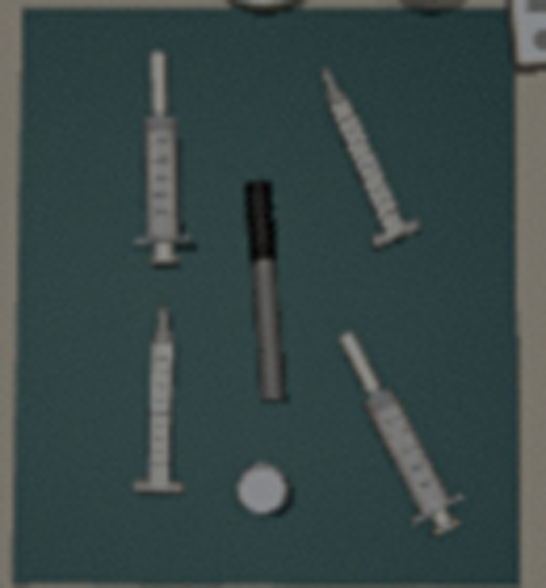

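View pics/c2.png

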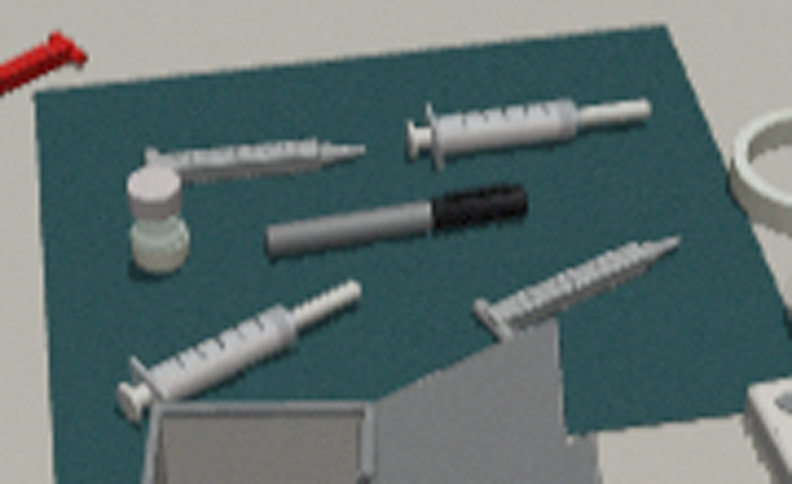

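View pics/c3.png

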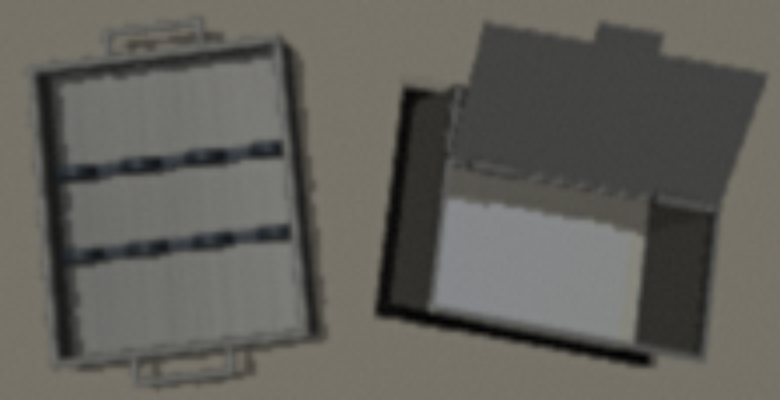

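The crop settles it. The syringes are at (300,173) and (357,238): wide barrel, flange and white cap. The ear bars are at (349,172) and (300,232): slim graduated shaft, taper and cross bar. Marker (325,205), vial (324,251) and the red and yellow look-alikes stay where they are. All four tips point up in the image, towards world +x. Next I measure.

```bash
cat > h.py <<'E'
import numpy as np, cv2
from scipy.spatial.transform import Rotation as R
from rig import env,cams,job
def tool(st):
    Rm=R.from_euler('xyz',st['ee_rot'],degrees=True).as_matrix(); return Rm,np.array(st['eef_pos'])
def snap(name,fn=None):
    st=env.state(); r=cams.get_image(name); K=r['K']
    if name=='wrist':
        Rm,p=tool(st); T=np.eye(4);T[:3,:3]=Rm;T[:3,3]=p; C=T@r['mount']
    else: C=np.linalg.inv(r['world_to_cam'])
    if fn: cv2.imwrite(fn,r['color'][:,:,::-1])
    return r['color'],K,C,st
def cast(px,K,C,z):
    px=np.atleast_2d(np.asarray(px,float)); d=np.c_[(px-K[:2,2])/[K[0,0],K[1,1]],np.ones(len(px))]@C[:3,:3].T
    o=C[:3,3]; return o+d*((z-o[2])/d[:,2])[:,None]
def proj(P,K,C):
    P=np.atleast_2d(P); c=(P-C[:3,3])@C[:3,:3]; return c[:,:2]/c[:,2:]*[K[0,0],K[1,1]]+K[:2,2]
def goto(xyz,ang,st=None):
    """ang: desired world yaw (deg) of tool y (mod 180) ; prints tool-frame shift m and turn (rad/2), row counts"""
    st=st or env.state(); Rm,p=tool(st)
    s=Rm.T@(np.array(xyz)-p); cur=np.degrees(np.arctan2(Rm[1,1],Rm[0,1]))
    d=((ang-cur+90)%180)-90
    # tool x is down: +turn about tool x = -turn about world z
    print('q6',round(st['q'][5],1),'cur yaw y',round(cur,1),'shift',s.round(4),'turn units',round(-np.radians(d)/2,4),'alt',round(-np.radians(d-np.sign(d)*180)/2,4),'rows',round(max(np.linalg.norm(s)/.05,abs(d)/8.59),1))
E
cat > m.py <<'E'
from h import *
img,K,C,st=snap('top'); 
print(tool(st)[0].round(3))
hsv=cv2.cvtColor(img,cv2.COLOR_RGB2HSV)
mat=((hsv[...,1]>70)&(hsv[...,0]>75)&(hsv[...,0]<105)).astype(np.uint8)
cs,_=cv2.findContours(mat,cv2.RETR_EXTERNAL,cv2.CHAIN_APPROX_SIMPLE); c=max(cs,key=cv2.contourArea)
fill=np.zeros_like(mat); cv2.drawContours(fill,[cv2.convexHull(c)],-1,1,-1); fill=cv2.erode(fill,np.ones((5,5)))
g=hsv[...,2]
obj=((fill>0)&(hsv[...,1]<90)&(g>75)).astype(np.uint8)
n,l,s,ce=cv2.connectedComponentsWithStats(obj)
for i in range(1,n):
    if s[i,4]<20: continue
    yx=np.argwhere(l==i)[:,::-1].astype(float)
    P=cast(yx,K,C,.008)[:,:2]; m=P.mean(0); u=np.linalg.svd(P-m,full_matrices=False)[2][0]; u*=np.sign(u[0])
    t=(P-m)@u; w=(P-m)@[-u[1],u[0]]
    print(s[i],ce[i].round(1),'mean',m.round(4),'yaw',np.degrees(np.arctan2(u[1],u[0])).round(1),'t',t.min().round(4),t.max().round(4),'w',w.min().round(4),w.max().round(4), 'mid',(m+u*(t.max()+t.min())/2).round(4))
E
python3 m.py
```

```text
[[-0.    -0.951  0.308]
 [-0.001  0.308  0.951]
 [-1.     0.    -0.001]]
[294 147  10  51 295] [299.8 174.8] mean [0.625  0.0656] yaw 1.0 t -0.0583 0.0738 w -0.0087 0.0154 mid [0.6327 0.0658]
[339 151  23  42 220] [349.1 173.9] mean [ 0.6274 -0.0625] yaw 23.2 t -0.0486 0.0659 w -0.0137 0.0142 mid [ 0.6354 -0.0591]
[323 197   5  33  86] [325.3 213.3] mean [ 0.5245 -0.0012] yaw 3.9 t -0.0404 0.0424 w -0.0033 0.0034 mid [ 0.5255 -0.0011]
[294 208  12  44 233] [299.4 232.2] mean [0.476  0.0651] yaw -1.3 t -0.0483 0.0621 w -0.0157 0.0125 mid [0.4829 0.065 ]
[343 214  29  48 310] [357.2 239.6] mean [ 0.4578 -0.0825] yaw 27.6 t -0.0595 0.0744 w -0.0153 0.0132 mid [ 0.4644 -0.0791]
[318 245  12  13 119] [323.7 250.8] mean [0.4287 0.0028] yaw -23.4 t -0.016 0.0159 w -0.0145 0.0142 mid [0.4287 0.0028]
```

```bash
cat > t.py <<'E'
from h import *
img,K,C,st=snap('top'); 
c=[(158.75,182.5),(221.2,174.5),(230,249.5),(164.2,256.2)]
P=cast(c,K,C,.03)[:,:2]; print(P.round(4),P.mean(0)); 
for i in range(4): d=P[(i+1)%4]-P[i]; print(np.linalg.norm(d).round(4),np.degrees(np.arctan2(d[1],d[0])).round(1))
b=cast([(414.9,201.2),(405.7,258.7),(498.6,269.5)],K,C,.111)[:,:2]; print(b.round(4),[np.linalg.norm(b[1]-b[0]),np.linalg.norm(b[2]-b[1])])
im=img[185:285,395:525,::-1]; cv2.imwrite('pics/bin.png',cv2.resize(im,None,fx=6,fy=6,interpolation=cv2.INTER_CUBIC))
sim=snap('side')[0][215:380,240:380,::-1]; cv2.imwrite('pics/bin2.png',cv2.resize(sim,None,fx=3.5,fy=3.5,interpolation=cv2.INTER_CUBIC))
E
python3 t.py
```

```text
[[0.6006 0.4245]
 [0.6215 0.2649]
 [0.4316 0.2371]
 [0.4142 0.4021]] [0.5170092  0.33215363]
0.161 -82.5
0.1919 -171.7
0.1659 96.0
0.1878 6.8
[[ 0.5459 -0.2066]
 [ 0.415  -0.1831]
 [ 0.3919 -0.3908]] [np.float64(0.13300410857046227), np.float64(0.20899455979408688)]
```

View pics/bin.png

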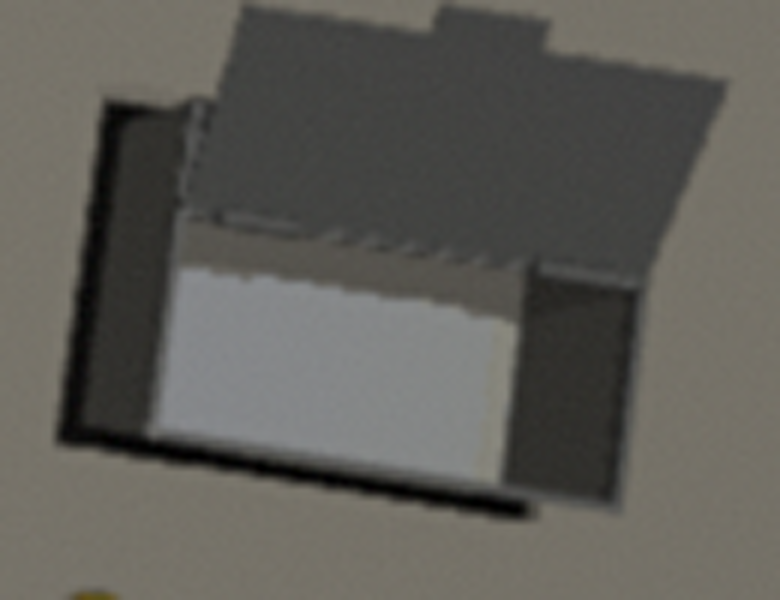

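View pics/bin2.png

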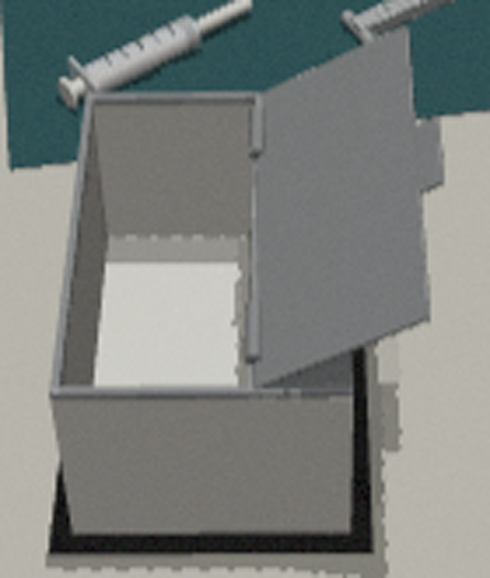

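```bash
cat > b.py <<'E'
from h import *
r=cams.get_image('top');K=r['K'];C=np.linalg.inv(r['world_to_cam'])
q=cast([(420.2,258),(498.3,269.7),(501.7,232),(425.5,221.2)],K,C,.111)[:,:2]; print(q.round(4))
for i in range(4): d=q[(i+1)%4]-q[i]; print(np.linalg.norm(d).round(4),np.degrees(np.arctan2(d[1],d[0])).round(1))
print('mouth mid',q.mean(0))
s=cams.get_image('side');Ks=s['K'];Cs=np.linalg.inv(s['world_to_cam'])
o=np.array([240,215]); q2=cast(np.array([(90,96),(54,392),(262,97),(250,392)])/3.5+o,Ks,Cs,.111)[:,:2]; print(q2.round(4),q2.mean(0))
E
python3 b.py
```

```text
[[ 0.4167 -0.2159]
 [ 0.3915 -0.3902]
 [ 0.4761 -0.4014]
 [ 0.5    -0.2298]]
0.1761 -98.2
0.0853 -7.6
0.1733 82.1
0.0845 170.5
mouth mid [ 0.44606608 -0.30930816]
[[ 0.4214 -0.215 ]
 [ 0.393  -0.3898]
 [ 0.5067 -0.2304]
 [ 0.4756 -0.4036]] [ 0.44918766 -0.30973638]
```

```bash
python3 -c "
from h import *
goto([.472,.327,.23],187)"
```

```text
q6 -1.1 cur yaw y 162.1 shift [ 0.0012 -0.3485 -0.1186] turn units -0.2175 alt 1.3533 rows 7.4
```

Call:
drive_tool:
  targets: [-1, 0.0, -0.047, -0.016, -0.04, -1, 0.0, -0.094, -0.032, -0.08, -1, 0.0, -0.141, -0.048, -0.12, -1, 0.0, -0.188, -0.064, -0.16, -1, 0.0, -0.235, -0.08, -0.2175]

```text
time: 0.9
eef_pos: [0.3773, 0.3974, 0.2315]
ee_rot: [-46.3, 90.0, 51.0]
contact_force: [0.3, 0.8, 0.5]
gripper_width: 0.993
```

```bash
python3 -c "
from h import *
goto([.472,.327,.23],187)"
```

```text
q6 -52.0 cur yaw y -172.7 shift [ 0.0015 -0.0851 -0.0818] turn units 0.0023 alt -1.5685 rows 2.4
```

Call:
drive_tool:
  targets: [-1, 0, -0.034, -0.032, 0, -1, 0, -0.066, -0.064, 0, -1, 0, -0.085, -0.082, 0, -1, 0, -0.085, -0.082, 0]

```text
time: 1.3
eef_pos: [0.4729, 0.3255, 0.2311]
ee_rot: [-126.5, 89.9, -29.7]
contact_force: [-1.2, -0.0, 0.1]
gripper_width: 1.002
```

```bash
python3 -c "
from h import *
img,K,C,st=snap('wrist','pics/w1.png'); print(st['eef_pos'],st['qvel'].round(2)); np.savez('w1.npz',K=K,C=C)
h=cv2.imread('pics/w1.png')"
```

```text
[0.47285534 0.32547919 0.23110632] [ 3.33 -0.79  1.37  2.48  0.64  1.67]
```

View pics/w1.png

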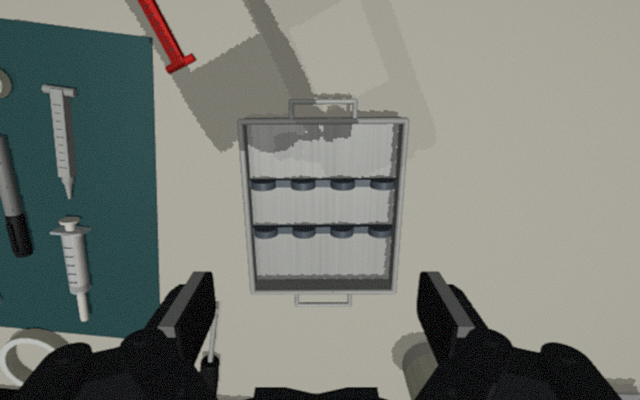

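The wrist view shows the tray rim with corners near (240,120), (407,119), (395,293) and (251,292). The rests are rows of humps at rows 184 and 231. Bar B and one syringe appear on the left.

```bash
python3 -c "
from h import *
img,K,C,st=snap('wrist','pics/w2.png'); print(st['eef_pos'],st['qvel'].round(2)); np.savez('w2.npz',K=K,C=C)
c=img[105:305,230:420,::-1]; cv2.imwrite('pics/w2t.png',cv2.resize(c,None,fx=3,fy=3,interpolation=cv2.INTER_CUBIC))
c=img[60:330,0:200,::-1]; cv2.imwrite('pics/w2m.png',cv2.resize(c,None,fx=2.2,fy=2.2,interpolation=cv2.INTER_CUBIC))
"
```

```text
[0.47124042 0.32668374 0.23109584] [ 2.57 -0.68  0.89  0.82  0.31  0.35]
```

View pics/w2t.png

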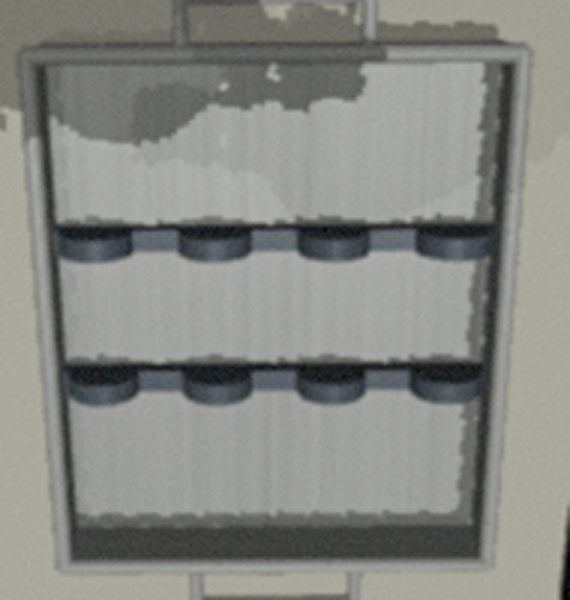

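View pics/w2m.png

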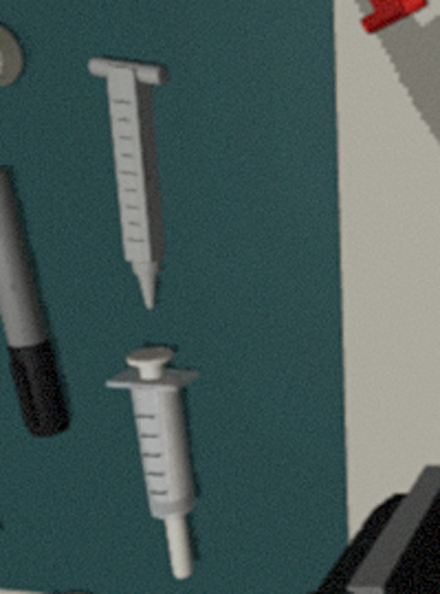

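```bash
cat > tr.py <<'E'
from h import *
d=np.load('w2.npz');K,C=d['K'],d['C']; o=np.array([230,105])
q=cast(np.array([(20,47),(532,47),(492,571),(62,571)])/3+o,K,C,.03)[:,:2]; print(q.round(4),'ctr',q.mean(0))
for i in range(4): e=q[(i+1)%4]-q[i]; print(np.linalg.norm(e).round(4),np.degrees(np.arctan2(e[1],e[0])).round(1))
u=cast(np.array([(93.5,243),(216,243),(333.5,243),(455,243)])/3+o,K,C,.018)[:,:2]
l=cast(np.array([(103,385),(217,385),(331,385),(446,385)])/3+o,K,C,.018)[:,:2]
print(u.round(4),l.round(4),np.linalg.norm(np.diff(u,axis=0),axis=1),np.linalg.norm(np.diff(l,axis=0),axis=1))
print('ctr',(u.mean(0)+l.mean(0))/2)
e=l.mean(0)-u.mean(0);print('xaxis',np.linalg.norm(e),np.degrees(np.arctan2(e[1],e[0])), [np.degrees(np.arctan2(*(a[0]-a[3])[::-1])) for a in (u,l)])
E
python3 tr.py
```

```text
[[0.4342 0.2459]
 [0.415  0.4071]
 [0.6065 0.431 ]
 [0.6257 0.2706]] ctr [0.52035122 0.33866147]
0.1624 96.8
0.193 7.1
0.1616 -83.2
0.1931 -172.7
[[0.4998 0.272 ]
 [0.4948 0.3144]
 [0.4899 0.3551]
 [0.4849 0.3971]] [[0.5533 0.2792]
 [0.5484 0.3205]
 [0.5435 0.3618]
 [0.5385 0.4034]] [0.04269327 0.04094527 0.04233358] [0.04159831 0.04159283 0.04195214]
ctr [0.51913176 0.33793714]
xaxis 0.05395505570432571 6.9872137806834935 [np.float64(-83.2070356233918), np.float64(-83.20214644633886)]
```

```bash
python3 -c "
from h import *
goto([.43,.068,.16],180)"
```

```text
q6 -63.3 cur yaw y -173.1 shift [ 0.0711  0.0712 -0.2527] turn units 0.0604 alt -1.5104 rows 5.4
```

Call:
drive_tool:
  targets: [0, 0.012, 0.012, -0.045, 0.012, 0, 0.024, 0.024, -0.09, 0.024, 0, 0.036, 0.036, -0.135, 0.036, 0, 0.048, 0.048, -0.18, 0.048, 0, 0.06, 0.06, -0.222, 0.06]

```text
time: 1.9
eef_pos: [0.4365, 0.0996, 0.1711]
ee_rot: [-54.7, 90.0, 35.5]
contact_force: [0.2, -0.3, -1.0]
gripper_width: 0.502
```

Call:
drive_tool:
  targets: [0, 0.011, 0.011, -0.03, 0, 0, 0.011, 0.011, -0.03, 0, 0, 0.011, 0.011, -0.03, 0]

```text
time: 2.2
eef_pos: [0.4266, 0.0707, 0.1606]
ee_rot: [-35.1, 89.9, 55.0]
contact_force: [0.6, 0.1, -1.0]
gripper_width: 0.502
```

```bash
python3 -c "
from h import *
img,K,C,st=snap('wrist','pics/w3.png'); print(st['eef_pos'],st['qvel'].round(2),st['gripper_width']); np.savez('w3.npz',K=K,C=C)
"
```

```text
[0.42658897 0.07074044 0.16061035] [ 1.33  0.38 -1.89  0.06 -0.16 -0.09] 0.501922495364925
```

View pics/w3.png

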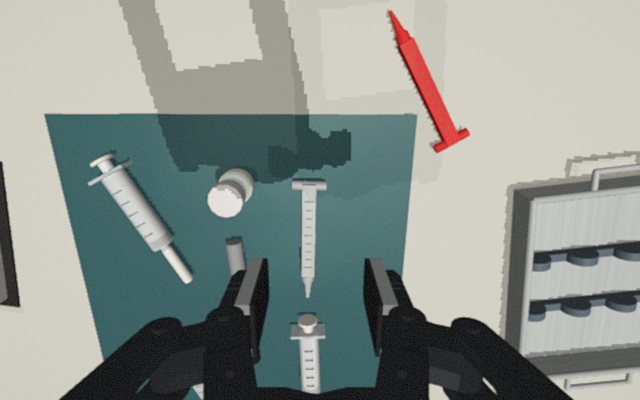

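The bar between the fingers has its cross bar at (309,185) and its tip at (308,297). I measure its axis.

```bash
cat > bar.py <<'E'
import sys; from h import *
def bar(npz,png,x0,y0,x1,y1,thr=100,zt=.012,zp=.006):
    d=np.load(npz);K,C=d['K'],d['C']; im=cv2.imread(png); hsv=cv2.cvtColor(im,cv2.COLOR_BGR2HSV)
    m=np.zeros(im.shape[:2],np.uint8); m[y0:y1,x0:x1]=((hsv[y0:y1,x0:x1,1]<60)&(hsv[y0:y1,x0:x1,2]>thr))
    n,l,s,c=cv2.connectedComponentsWithStats(m); i=1+np.argmax(s[1:,4]); px=np.argwhere(l==i)[:,::-1].astype(float)
    P=cast(px,K,C,zt)[:,:2]; m0=P.mean(0); u=np.linalg.svd(P-m0,full_matrices=False)[2][0]; u*=np.sign(u[0])
    for _ in range(2):   # refit axis on shaft slices only
        v=np.array([-u[1],u[0]]); t=(P-m0)@u; w=(P-m0)@v; lo,hi=t.min(),t.max()
        cen=[]
        for a in np.arange(lo+.015,lo+.085,.003):
            k=(t>=a)&(t<a+.003)
            if k.sum()>3: cen.append((a+.0015,(w[k].min()+w[k].max())/2,np.ptp(w[k])))
        cen=np.array(cen); f=np.polyfit(cen[:,0],cen[:,1],1); 
        ctr=m0+u*0+v*f[1]; u=u+v*f[0]; u/=np.linalg.norm(u); m0=ctr
    t=(P-m0)@u
    print('box',s[i],'extent',t.min().round(4),t.max().round(4),'len',np.ptp(t).round(4),'width',np.median(cen[:,2]).round(4),'yaw',np.degrees(np.arctan2(u[1],u[0])).round(2),'origin(mid-12.5)',(m0+u*((t.min()+t.max())/2-.0125)).round(4))
if __name__=='__main__':
    bar(sys.argv[1]+'.npz','pics/'+sys.argv[1]+'.png',*map(int,sys.argv[2:6]))
E
python3 bar.py w3 285 175 335 302
```

```text
box [ 291  180   37  119 1838] extent -0.0455 0.0714 len 0.117 width 0.013 yaw -0.84 origin(mid-12.5) [0.4706 0.0637]
```

```bash
python3 -c "
from h import *
goto([.4706,.064,.003],179.1)"
```

```text
q6 -82.3 cur yaw y -179.8 shift [ 0.1579 -0.0431 -0.0075] turn units 0.0095 alt -1.5613 rows 3.3
```

Call:
drive_tool:
  targets: [0, 0.025, -0.025, -0.004, 0.009, 0, 0.065, -0.043, -0.0075, 0.009, 0, 0.105, -0.043, -0.0075, 0.009, 0, 0.13, -0.043, -0.0075, 0.009, 0, 0.13, -0.043, -0.0075, 0.009]

```text
time: 2.75
eef_pos: [0.4682, 0.064, 0.0277]
ee_rot: [93.8, 89.6, -176.9]
contact_force: [-0.5, 0.6, -0.2]
gripper_width: 0.501
```

```bash
python3 -c "
from h import *
goto([.4706,.064,.003],179.1); snap('wrist','pics/w4.png')"
```

```text
q6 -82.9 cur yaw y 179.2 shift [ 0.0247 -0.0026  0.0001] turn units 0.0011 alt -1.5697 rows 0.5
```

View pics/w4.png

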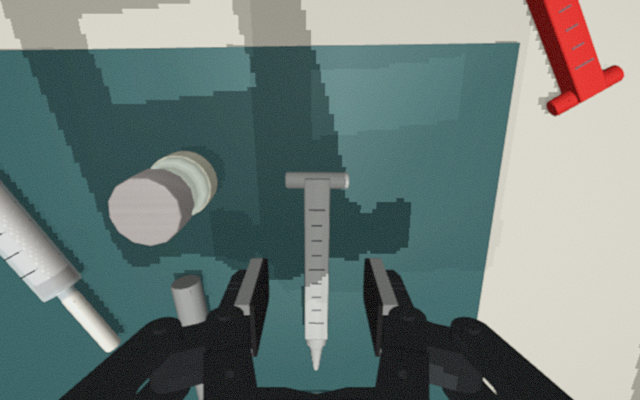

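The bar, at about column 316, is centred between the fingers (columns 268 and 364). I descend and close.

Call:
drive_tool:
  targets: [0, 0.012, -0.002, 0, 0, 0, 0.024, -0.002, 0, 0, 0, 0.024, -0.002, 0, 0, 1, 0.024, -0.002, 0, 0, 1, 0.024, -0.002, 0, 0]
  grip_force: 40

```text
time: 3.3
eef_pos: [0.4728, 0.0628, 0.0073]
ee_rot: [-79.1, 89.9, 10.0]
contact_force: [0.3, 1.1, 1.2]
gripper_width: 0.173
```

Call:
drive_tool:
  targets: [1, 0, 0, 0, 0, 1, 0, 0, 0, 0]

```text
time: 3.5
eef_pos: [0.4728, 0.0627, 0.0074]
ee_rot: [-77.1, 89.9, 12.0]
contact_force: [-0.8, 1.3, 6.1]
gripper_width: 0.12
```

Call:
drive_tool:
  targets: [1, -0.03, 0, 0, 0, 1, -0.07, 0, 0, 0, 1, -0.1, 0, 0, 0, 1, -0.1, 0, 0, 0]

```text
time: 3.9
eef_pos: [0.4748, 0.0628, 0.1104]
ee_rot: [-82.7, 89.5, 6.4]
contact_force: [0.5, -0.6, -0.2]
gripper_width: 0.117
```

```bash
python3 -c "
from h import *
print(env.state()['gripper_width']);goto([.517,.380,.11],186.9)"
```

```text
0.11736698396046069
q6 -82.9 cur yaw y 179.1 shift [ 0.0011 -0.0372  0.3178] turn units -0.0681 alt 1.5027 rows 6.4
```

Call:
drive_tool:
  targets: [1, 0, -0.006, 0.04, -0.01, 1, 0, -0.012, 0.085, -0.025, 1, 0, -0.018, 0.13, -0.04, 1, 0, -0.024, 0.175, -0.055, 1, 0, -0.03, 0.22, -0.068]

```text
time: 4.4
eef_pos: [0.5048, 0.2835, 0.1052]
ee_rot: [115.8, 89.9, -147.2]
contact_force: [0.8, -0.0, -1.4]
gripper_width: 0.116
```

Call:
drive_tool:
  targets: [1, 0, -0.005, 0.04, 0, 1, 0, -0.008, 0.08, 0, 1, 0, -0.008, 0.097, 0, 1, 0, -0.008, 0.097, 0, 1, 0, -0.008, 0.097, 0]

```text
time: 4.9
eef_pos: [0.501, 0.3781, 0.1054]
ee_rot: [134.8, 89.8, -128.3]
contact_force: [-0.1, -0.1, -1.1]
gripper_width: 0.121
```

```bash
python3 -c "
from h import *
goto([.517,.380,.11],186.9); img,K,C,st=snap('wrist','pics/w5.png');np.savez('w5.npz',K=K,C=C);print(st['eef_pos'],st['qvel'].round(1))"
```

```text
q6 -60.9 cur yaw y -173.1 shift [-0.0046 -0.0161 -0.    ] turn units 0.0001 alt -1.5707 rows 0.3
[0.50103709 0.37809857 0.10539745] [-1.3 -0.8  0.5 -0.   0.   0. ]
```

View pics/w5.png

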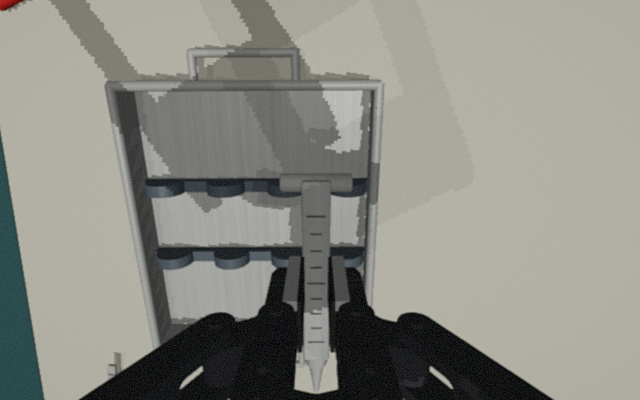

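```bash
python3 -c "
import cv2
a=cv2.imread('pics/w5.png')[165:280,135:385]; a=cv2.convertScaleAbs(a,alpha=1.8); cv2.imwrite('pics/w5c.png',cv2.resize(a,None,fx=3.2,fy=3.2,interpolation=cv2.INTER_CUBIC))"
```

```text
(no output)
```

View pics/w5c.png

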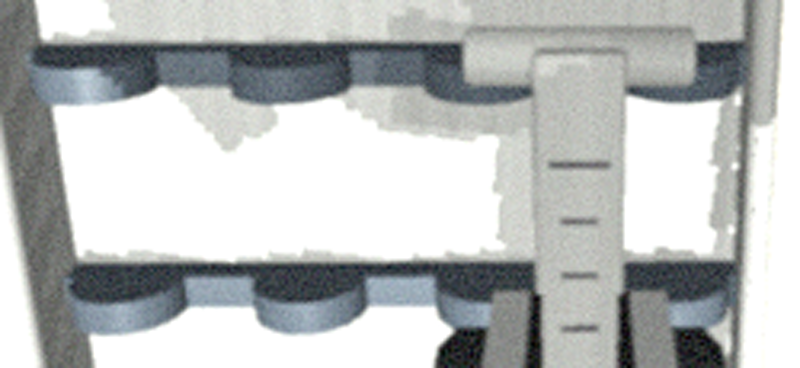

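The bar is straight in the jaws. The +42 notch projects to column 317 and the bar sits at 316.6, so it is centred sideways. I move forward 16 mm and lower in stages.

Call:
drive_tool:
  targets: [1, 0.0, -0.016, 0, 0, 1, 0.03, -0.016, 0, 0, 1, 0.06, -0.016, 0, 0, 1, 0.075, -0.016, 0, 0, 1, 0.075, -0.016, 0, 0]

```text
time: 5.45
eef_pos: [0.5162, 0.3782, 0.0288]
ee_rot: [121.0, 89.6, -142.2]
contact_force: [-1.0, -0.1, -1.3]
gripper_width: 0.124
```

```bash
python3 -c "
from h import *
goto([.517,.380,.0184],186.9); snap('wrist','pics/w6.png')
a=snap('side')[0][80:160,230:350,::-1]; cv2.imwrite('pics/s6.png',cv2.resize(a,None,fx=5,fy=5,interpolation=cv2.INTER_CUBIC))"
```

```text
q6 -61.6 cur yaw y -173.2 shift [ 0.0104 -0.0011  0.0018] turn units -0.0011 alt 1.5697 rows 0.2
```

View pics/w6.png

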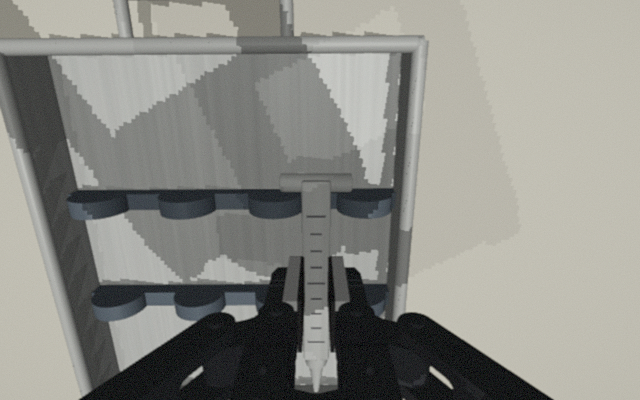

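```bash
python3 -c "
import cv2
a=cv2.imread('pics/w6.png')[180:325,60:400]; a=cv2.convertScaleAbs(a,alpha=1.8); cv2.imwrite('pics/w6c.png',cv2.resize(a,None,fx=2.3,fy=2.3,interpolation=cv2.INTER_CUBIC))"
```

```text
(no output)
```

View pics/w6c.png

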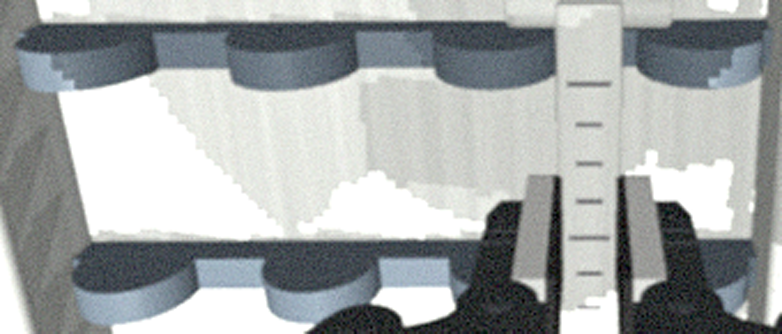

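The notch lies about 2 mm to the right of the bar, and the arm reads 1.8 mm short in y. I correct that and look again.

Call:
drive_tool:
  targets: [1, 0.0, -0.001, 0.0022, -0.004, 1, 0.0, -0.001, 0.0022, -0.004, 1, 0.0, -0.001, 0.0022, -0.004]

```text
time: 5.85
eef_pos: [0.5187, 0.3839, 0.0324]
ee_rot: [-61.2, 89.9, 36.2]
contact_force: [-0.4, 0.2, -0.7]
gripper_width: 0.117
```

```bash
python3 -c "
from h import *
goto([.517,.380,.0184],186.9)
a=snap('wrist','pics/w7.png')[0][180:325,60:400,::-1]; a=cv2.convertScaleAbs(a,alpha=1.8); cv2.imwrite('pics/w7c.png',cv2.resize(a,None,fx=2.3,fy=2.3,interpolation=cv2.INTER_CUBIC))"
```

```text
q6 -61.9 cur yaw y -172.6 shift [ 0.014   0.0023 -0.0037] turn units 0.0039 alt -1.5669 rows 0.3
```

View pics/w7c.png

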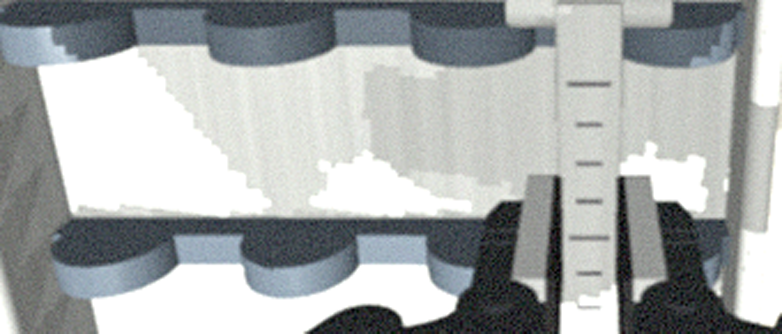

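Call:
drive_tool:
  targets: [1, 0, 0, 0, 0, 1, 0, 0, 0, 0, 1, 0, 0, 0, 0, 1, 0, 0, 0, 0]

```text
time: 6.3
eef_pos: [0.5182, 0.3836, 0.0313]
ee_rot: [25.1, 90.0, 122.5]
contact_force: [-0.0, -1.5, -1.0]
gripper_width: 0.12
```

```bash
python3 -c "
from h import *
goto([.517,.380,.0184],186.9);s=env.state();print(s['qvel'].round(2),s['eef_pos'])
a=snap('wrist','pics/w8.png')[0][180:325,60:400,::-1]; a=cv2.convertScaleAbs(a,alpha=1.8); cv2.imwrite('pics/w8c.png',cv2.resize(a,None,fx=2.3,fy=2.3,interpolation=cv2.INTER_CUBIC))
goto([.517,.380,.0184],186.9)"
```

```text
q6 -61.9 cur yaw y -172.7 shift [ 0.0129  0.0017 -0.0034] turn units 0.0039 alt -1.5669 rows 0.3
[-0.15  0.04 -0.02  0.04  0.   -0.04] [0.51823327 0.38355105 0.03129151]
q6 -61.9 cur yaw y -172.6 shift [ 0.0129  0.0017 -0.0033] turn units 0.0039 alt -1.5669 rows 0.3
```

View pics/w8c.png

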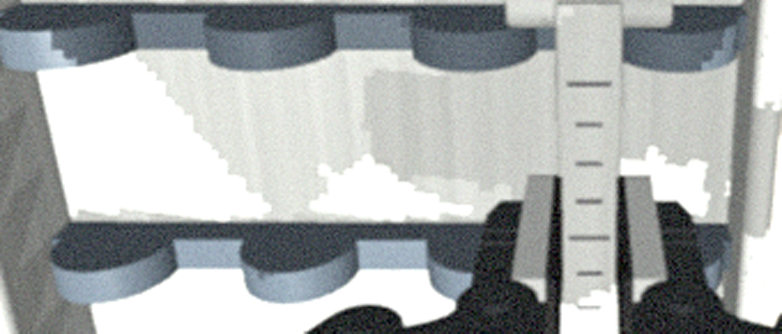

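Call:
drive_tool:
  targets: [1, 0.005, 0.001, -0.0019, 0.002, 1, 0.008, 0.001, -0.0019, 0.002, 1, 0.008, 0.001, -0.0019, 0.002, 1, 0.008, 0.001, -0.0019, 0.002, 1, 0.008, 0.001, -0.0019, 0.002]

```text
time: 6.85
eef_pos: [0.5176, 0.3816, 0.0234]
ee_rot: [-52.2, 90.0, 44.9]
contact_force: [0.6, 0.4, -0.6]
gripper_width: 0.119
```

```bash
python3 -c "
from h import *
goto([.517,.380,.0184],186.9);s=env.state();print(s['qvel'].round(2),s['eef_pos'])
a=snap('wrist','pics/w9.png')[0][180:325,60:400,::-1]; a=cv2.convertScaleAbs(a,alpha=1.8); cv2.imwrite('pics/w9c.png',cv2.resize(a,None,fx=2.3,fy=2.3,interpolation=cv2.INTER_CUBIC))"
```

```text
q6 -61.7 cur yaw y -172.9 shift [ 0.005   0.0008 -0.0015] turn units 0.0019 alt -1.5689 rows 0.1
[-0.02 -0.04 -0.11 -0.01 -0.1   0.06] [0.51762571 0.38157981 0.02335499]
```

View pics/w9c.png

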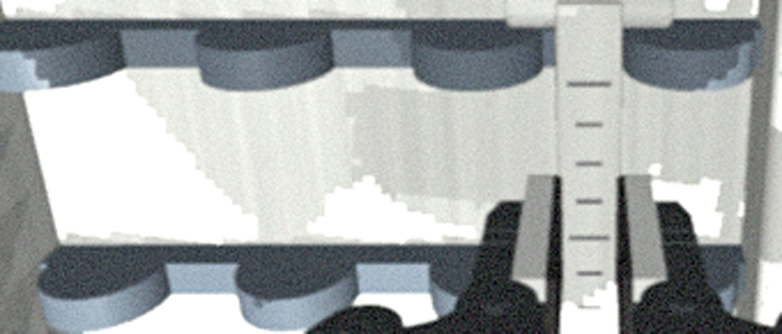

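Call:
drive_tool:
  targets: [1, 0.003, 0, -0.0003, 0, 1, 0.005, 0, -0.0003, 0, 1, 0.005, 0, -0.0003, 0, 1, 0.005, 0, -0.0003, 0]

```text
time: 7.3
eef_pos: [0.5176, 0.3812, 0.0184]
ee_rot: [-53.1, 90.0, 44.0]
contact_force: [-0.4, -0.5, 0.4]
gripper_width: 0.123
```

Call:
drive_tool:
  targets: [1, 0.0015, 0, 0, 0, 1, 0.0015, 0, 0, 0, 1, 0.0015, 0, 0, 0]

```text
time: 7.6
eef_pos: [0.5176, 0.3813, 0.0184]
ee_rot: [-59.7, 90.0, 37.4]
contact_force: [-2.9, -2.3, 10.0]
gripper_width: 0.118
```

It is seated: z stopped at the predicted 18.4 mm with a 10 N reaction. I release.

Call:
drive_tool:
  targets: [1, -0.001, 0, 0, 0, 0.6, -0.001, 0, 0, 0, 0.3, -0.001, 0, 0, 0, 0.3, -0.001, 0, 0, 0, 0.3, -0.001, 0, 0, 0]

```text
time: 8.1
eef_pos: [0.5175, 0.3812, 0.0175]
ee_rot: [109.8, 90.0, -153.1]
contact_force: [0.3, -1.6, -0.7]
gripper_width: 0.348
```

Call:
drive_tool:
  targets: [0.3, -0.02, 0, 0, 0, 0.3, -0.06, 0, 0, 0, 0.3, -0.1, 0, 0, 0, 0.3, -0.1, 0, 0, 0]

```text
time: 8.5
eef_pos: [0.5207, 0.3835, 0.1241]
ee_rot: [-61.5, 89.3, 35.6]
contact_force: [0.4, 0.7, 0.9]
gripper_width: 0.351
```

```bash
python3 -c "
from h import *
img,K,C,st=snap('wrist','pics/w10.png');np.savez('w10.npz',K=K,C=C)
goto([.59,-.07,.16],203)"
```

```text
q6 -61.8 cur yaw y -172.9 shift [-0.0403 -0.0144 -0.4576] turn units -0.1386 alt 1.4322 rows 9.2
```

View pics/w10.png

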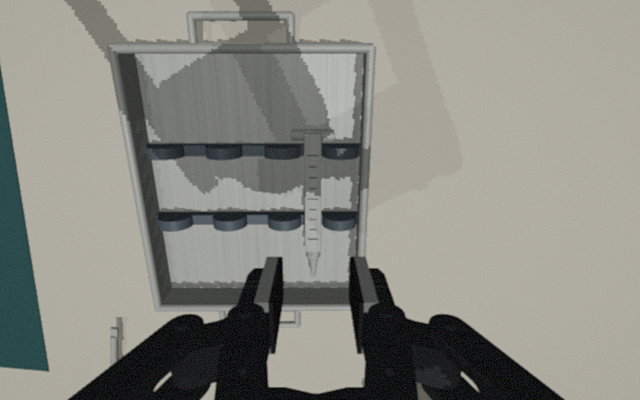

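The first bar lies straight in the +42 notches of both rests, with its cross bar at (312,133) and its tip at (313,272), towards +x. Next is the second bar.

Call:
drive_tool:
  targets: [0, -0.008, -0.003, -0.045, -0.02, 0, -0.016, -0.006, -0.093, -0.045, 0, -0.024, -0.009, -0.141, -0.07, 0, -0.032, -0.012, -0.189, -0.1, 0, -0.037, -0.014, -0.237, -0.138]

```text
time: 9.05
eef_pos: [0.5604, 0.1458, 0.1539]
ee_rot: [79.6, 89.9, -167.3]
contact_force: [1.4, 0.6, -0.6]
gripper_width: 0.5
```

```bash
python3 -c "
from h import *
goto([.587,-.08,.16],203)"
```

```text
q6 -99.7 cur yaw y -156.9 shift [-0.006   0.0642 -0.2181] turn units 0.001 alt -1.5698 rows 4.5
```

Call:
drive_tool:
  targets: [0, -0.002, 0.014, -0.045, 0, 0, -0.003, 0.028, -0.09, 0, 0, -0.004, 0.042, -0.135, 0, 0, -0.005, 0.056, -0.18, 0, 0, -0.006, 0.064, -0.216, 0]

```text
time: 9.55
eef_pos: [0.5849, -0.0787, 0.1593]
ee_rot: [64.6, 89.8, 177.5]
contact_force: [0.5, 0.2, -0.2]
gripper_width: 0.502
```

Call:
drive_tool:
  targets: [0, 0, 0, 0, 0, 0, 0, 0, 0, 0, 0, 0, 0, 0, 0, 0, 0, 0, 0, 0]

```text
time: 9.95
eef_pos: [0.5857, -0.0747, 0.1603]
ee_rot: [42.5, 89.9, 155.5]
contact_force: [-0.2, 0.6, -0.2]
gripper_width: 0.501
```

```bash
python3 -c "
from h import *
img,K,C,st=snap('wrist','pics/w11.png'); print(st['eef_pos'],st['qvel'].round(2),st['gripper_width']); np.savez('w11.npz',K=K,C=C)
"; python3 bar.py w11 270 150 360 305
```

```text
[ 0.58565115 -0.07471059  0.16034746] [ 0.18 -0.13 -0.27 -0.05 -0.07 -0.09] 0.5010592814301628
box [ 292  175   37  119 1877] extent -0.0458 0.07 len 0.1158 width 0.0133 yaw 23.29 origin(mid-12.5) [ 0.623  -0.0647]
```

View pics/w11.png

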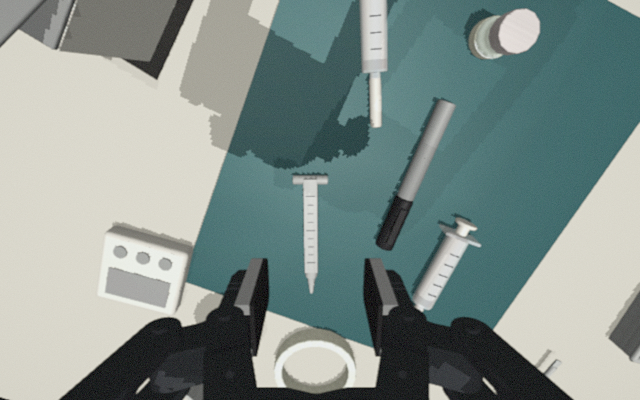

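```bash
python3 -c "
from h import *
goto([.623,-.0645,.025],203.3)"
```

```text
q6 -121.4 cur yaw y -157.0 shift [ 0.1355 -0.0383 -0.0052] turn units -0.0023 alt 1.5685 rows 2.8
```

Call:
drive_tool:
  targets: [0, 0.025, -0.025, -0.005, -0.002, 0, 0.065, -0.038, -0.005, -0.002, 0, 0.105, -0.038, -0.005, -0.002, 0, 0.135, -0.038, -0.005, -0.002, 0, 0.135, -0.038, -0.005, -0.002]

```text
time: 10.5
eef_pos: [0.6195, -0.0643, 0.0214]
ee_rot: [59.0, 89.4, 172.2]
contact_force: [-0.8, 0.1, -0.1]
gripper_width: 0.498
```

Call:
drive_tool:
  targets: [0, 0.0, 0, 0, 0, 0, 0, 0, 0, 0]

```text
time: 10.7
eef_pos: [0.6246, -0.0657, 0.028]
ee_rot: [-118.3, 89.8, -5.1]
contact_force: [0.4, -0.0, 1.6]
gripper_width: 0.5
```

```bash
python3 -c "
from h import *
goto([.623,-.0645,.006],203.3); snap('wrist','pics/w12.png')"
```

```text
q6 -120.3 cur yaw y -156.8 shift [0.022  0.0011 0.0017] turn units -0.0009 alt 1.5699 rows 0.4
```

View pics/w12.png

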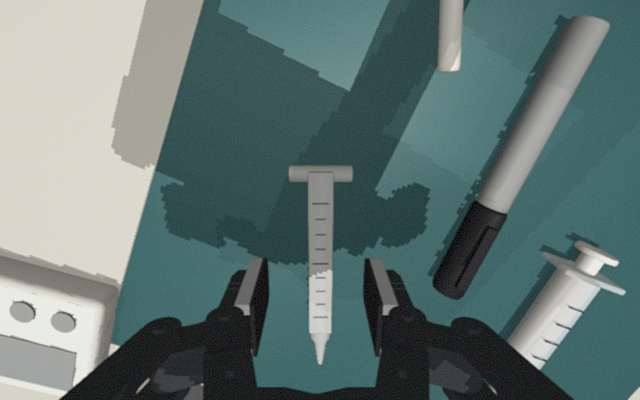

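Call:
drive_tool:
  targets: [0, 0.011, 0.001, 0.0015, 0, 0, 0.021, 0.001, 0.0015, 0, 0, 0.021, 0.001, 0.0015, 0, 0, 0.021, 0.001, 0.0015, 0, 1, 0.021, 0.001, 0.0015, 0]

```text
time: 11.25
eef_pos: [0.6217, -0.065, 0.0049]
ee_rot: [-107.0, 90.0, 6.2]
contact_force: [0.7, -0.7, 0.1]
gripper_width: 0.342
```

Call:
drive_tool:
  targets: [1, 0, 0, 0, 0, 1, 0, 0, 0, 0, 1, 0, 0, 0, 0, 1, 0, 0, 0, 0]

```text
time: 11.65
eef_pos: [0.6218, -0.065, 0.0052]
ee_rot: [-118.1, 89.9, -5.0]
contact_force: [0.2, -0.7, 2.5]
gripper_width: 0.126
```

Call:
drive_tool:
  targets: [1, -0.03, 0, 0, 0, 1, -0.07, 0, 0, 0, 1, -0.11, 0, 0, 0, 1, -0.11, 0, 0, 0]

```text
time: 12.05
eef_pos: [0.625, -0.0653, 0.1207]
ee_rot: [-119.4, 89.3, -6.2]
contact_force: [0.6, -0.2, -0.2]
gripper_width: 0.126
```

```bash
python3 -c "
from h import *
goto([.5277,.2978,.11],187.1)"
```

```text
q6 -120.2 cur yaw y -156.8 shift [ 0.0091 -0.0532  0.3722] turn units 0.1401 alt -1.4306 rows 7.5
```

Call:
drive_tool:
  targets: [1, 0, -0.006, 0.04, 0.02, 1, 0, -0.012, 0.085, 0.05, 1, 0, -0.018, 0.13, 0.08, 1, 0, -0.025, 0.175, 0.11, 1, 0, -0.031, 0.22, 0.14]

```text
time: 12.55
eef_pos: [0.5622, 0.151, 0.1138]
ee_rot: [90.6, 89.9, -172.4]
contact_force: [0.7, 0.3, -0.7]
gripper_width: 0.124
```

```bash
python3 -c "
from h import *
goto([.5277,.2978,.11],187.1)"
```

```text
q6 -83.1 cur yaw y -173.0 shift [0.0038 0.0164 0.1499] turn units -0.0013 alt 1.5695 rows 3.0
```

Call:
drive_tool:
  targets: [1, 0.001, 0.005, 0.045, 0, 1, 0.002, 0.01, 0.09, 0, 1, 0.003, 0.016, 0.135, 0, 1, 0.003, 0.016, 0.14, 0, 1, 0.003, 0.016, 0.14, 0]

```text
time: 13.05
eef_pos: [0.5292, 0.2874, 0.1107]
ee_rot: [117.6, 89.9, -145.1]
contact_force: [0.5, -0.3, -1.0]
gripper_width: 0.117
```

Call:
drive_tool:
  targets: [1, 0, 0, 0, 0, 1, 0, 0, 0, 0, 1, 0, 0, 0, 0]

```text
time: 13.35
eef_pos: [0.5306, 0.2852, 0.1118]
ee_rot: [142.3, 90.0, -120.7]
contact_force: [-0.2, -0.1, -1.3]
gripper_width: 0.119
```

```bash
python3 -c "
from h import *
goto([.5277,.2978,.03],187.1);snap('wrist','pics/w13.png')"
```

```text
q6 -69.8 cur yaw y -173.0 shift [0.0818 0.0014 0.0129] turn units -0.0008 alt 1.57 rows 1.7
```

View pics/w13.png

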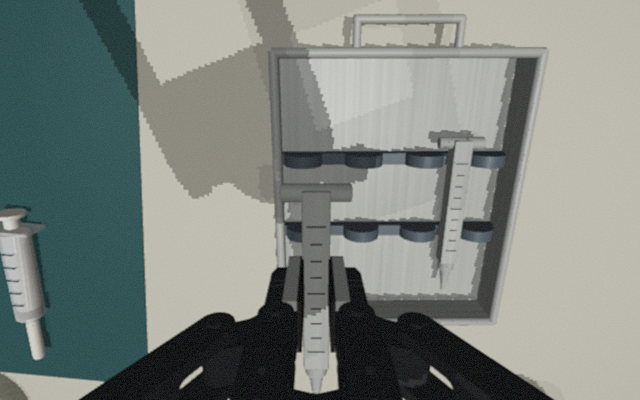

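Call:
drive_tool:
  targets: [1, 0.0, 0.0015, 0.013, 0, 1, 0.03, 0.0015, 0.013, 0, 1, 0.06, 0.0015, 0.013, 0, 1, 0.082, 0.0015, 0.013, 0, 1, 0.082, 0.0015, 0.013, 0]

```text
time: 13.9
eef_pos: [0.5249, 0.2986, 0.0268]
ee_rot: [108.6, 89.6, -154.3]
contact_force: [-0.1, 0.2, -0.4]
gripper_width: 0.123
```

Call:
drive_tool:
  targets: [1, 0, 0, 0, 0, 1, 0, 0, 0, 0, 1, 0, 0, 0, 0, 1, 0, 0, 0, 0]

```text
time: 14.3
eef_pos: [0.5277, 0.2996, 0.031]
ee_rot: [-65.8, 89.9, 31.3]
contact_force: [0.0, -0.6, -1.0]
gripper_width: 0.125
```

```bash
python3 -c "
from h import *
goto([.5277,.2978,.0162],187.1)
a=snap('wrist','pics/w14.png')[0][170:325,230:570,::-1]; a=cv2.convertScaleAbs(a,alpha=1.8); cv2.imwrite('pics/w14c.png',cv2.resize(a,None,fx=2.3,fy=2.3,interpolation=cv2.INTER_CUBIC))"
```

```text
q6 -68.6 cur yaw y -172.9 shift [ 0.0148  0.0002 -0.0018] turn units 0.0001 alt -1.5707 rows 0.3
```

View pics/w14c.png

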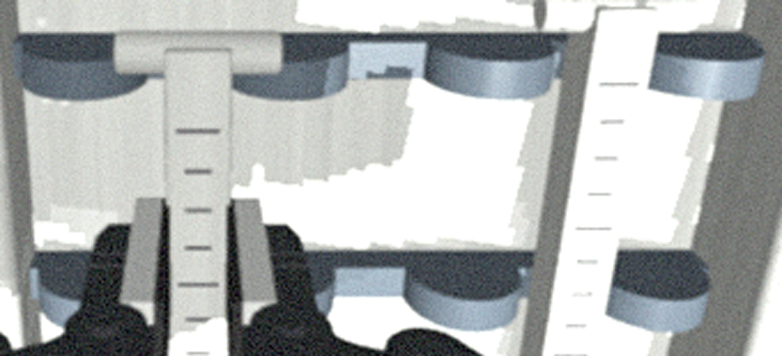

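Call:
drive_tool:
  targets: [1, 0.004, 0, -0.0023, 0, 1, 0.008, 0, -0.0023, 0, 1, 0.008, 0, -0.0023, 0, 1, 0.008, 0, -0.0023, 0, 1, 0.008, 0, -0.0023, 0]

```text
time: 14.85
eef_pos: [0.5275, 0.297, 0.0218]
ee_rot: [-26.7, 90.0, 70.4]
contact_force: [-0.3, 0.0, -0.6]
gripper_width: 0.125
```

```bash
python3 -c "
from h import *
goto([.5277,.2978,.0162],187.1)
a=snap('wrist','pics/w15.png')[0][180:335,230:570,::-1]; a=cv2.convertScaleAbs(a,alpha=1.8); cv2.imwrite('pics/w15c.png',cv2.resize(a,None,fx=2.3,fy=2.3,interpolation=cv2.INTER_CUBIC))"
```

```text
q6 -68.8 cur yaw y -172.9 shift [ 0.0056 -0.0003  0.0008] turn units 0.0001 alt -1.5707 rows 0.1
```

View pics/w15c.png

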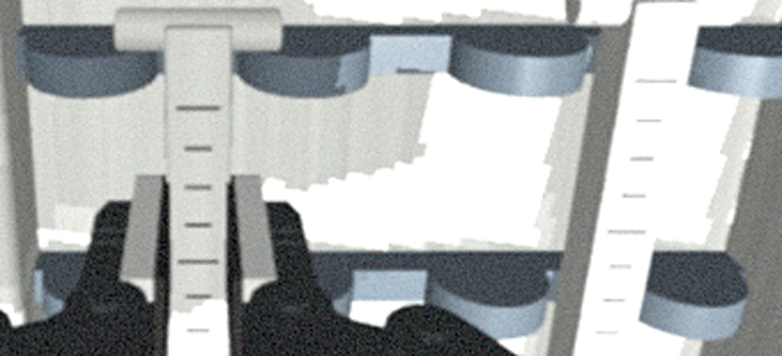

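Centred: the notch is at 197, the bar at 198. I seat it.

Call:
drive_tool:
  targets: [1, 0.003, 0, 0, 0, 1, 0.0055, 0, 0, 0, 1, 0.007, 0, 0, 0, 1, 0.007, 0, 0, 0, 1, 0.007, 0, 0, 0]

```text
time: 15.4
eef_pos: [0.5274, 0.297, 0.0161]
ee_rot: [-60.6, 90.0, 36.6]
contact_force: [-2.0, -1.6, 9.0]
gripper_width: 0.122
```

Call:
drive_tool:
  targets: [1, -0.001, 0, 0, 0, 0.6, -0.001, 0, 0, 0, 0.3, -0.001, 0, 0, 0, 0.3, -0.001, 0, 0, 0, 0.3, -0.001, 0, 0, 0]

```text
time: 15.9
eef_pos: [0.5274, 0.2969, 0.0156]
ee_rot: [97.3, 90.0, -165.6]
contact_force: [0.5, 0.7, 0.4]
gripper_width: 0.354
```

Call:
drive_tool:
  targets: [0.3, -0.02, 0, 0, 0, 0.3, -0.06, 0, 0, 0, 0.3, -0.11, 0, 0, 0, 0.3, -0.15, 0, 0, 0]

```text
time: 16.3
eef_pos: [0.5277, 0.2971, 0.1682]
ee_rot: [-67.3, 89.9, 29.9]
contact_force: [0.5, -0.2, 0.3]
gripper_width: 0.351
```

```bash
python3 -c "
from h import *
img,K,C,st=snap('wrist','pics/w16.png')
goto([.58,.066,.17],181)"
```

```text
q6 -68.8 cur yaw y -172.9 shift [ 0.0044 -0.0198 -0.2372] turn units 0.0534 alt -1.5174 rows 4.8
```

View pics/w16.png

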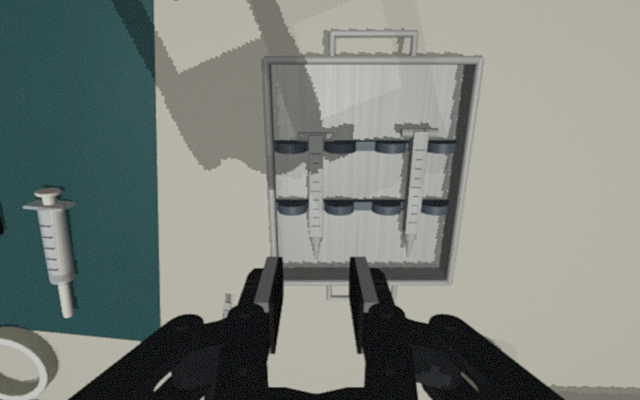

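Both bars are seated in the outer notches, with tips at (316,255) and (409,245), both towards +x. Now the first syringe.

Call:
drive_tool:
  targets: [0, 0.001, -0.003, -0.045, 0.01, 0, 0.002, -0.006, -0.092, 0.02, 0, 0.003, -0.01, -0.14, 0.035, 0, 0.004, -0.015, -0.188, 0.053, 0, 0.004, -0.018, -0.234, 0.053]

```text
time: 16.85
eef_pos: [0.5744, 0.065, 0.1614]
ee_rot: [135.2, 90.0, -133.8]
contact_force: [0.3, -0.8, 0.6]
gripper_width: 0.499
```

Call:
drive_tool:
  targets: [0, 0, 0, 0, 0, 0, 0, 0, 0, 0, 0, 0, 0, 0, 0, 0, 0, 0, 0, 0]

```text
time: 17.25
eef_pos: [0.574, 0.0683, 0.1617]
ee_rot: [33.8, 90.0, 125.0]
contact_force: [-0.1, -0.2, -0.3]
gripper_width: 0.498
```

```bash
python3 -c "
from h import *
img,K,C,st=snap('wrist','pics/w17.png'); print(st['eef_pos'],st['qvel'].round(2),st['gripper_width']); np.savez('w17.npz',K=K,C=C)
goto([.6177,.0657,.03],181)"
```

```text
[0.57398176 0.06831981 0.16169611] [ 0.15 -0.02 -0.05 -0.02  0.02 -0.07] 0.4976122425763134
q6 -85.5 cur yaw y -178.8 shift [ 0.1317 -0.0436 -0.0035] turn units 0.0014 alt -1.5694 rows 2.8
```

View pics/w17.png

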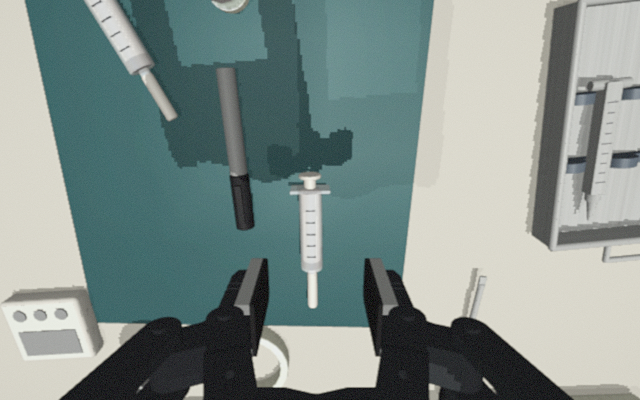

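```bash
python3 -c "
from h import *
d=np.load('w17.npz'); p=cast([(309.5,189),(313,305)],d['K'],d['C'],.01)[:,:2]; u=p[1]-p[0]; L=np.linalg.norm(u); u/=L
print(p.round(4),L,np.degrees(np.arctan2(u[1],u[0])),'grasp x=-15',(p[0]+u*.037).round(4),'mid',(p[0]+u*.052).round(4))"
```

```text
[[0.5807 0.0625]
 [0.6989 0.0676]] 0.11824143662682013 2.436251218671333 grasp x=-15 [0.6177 0.0641] mid [0.6327 0.0647]
```

Call:
drive_tool:
  targets: [0, 0.025, -0.025, -0.004, 0, 0, 0.065, -0.0436, -0.004, 0, 0, 0.105, -0.0436, -0.004, 0, 0, 0.13, -0.0436, -0.004, 0, 0, 0.13, -0.0436, -0.004, 0]

```text
time: 17.8
eef_pos: [0.6149, 0.0647, 0.0278]
ee_rot: [92.7, 89.5, -176.1]
contact_force: [-0.0, 0.4, -0.1]
gripper_width: 0.502
```

Call:
drive_tool:
  targets: [0, 0, 0, 0, 0, 0, 0.012, 0, 0, 0, 0, 0.025, 0, 0, 0, 0, 0.025, 0, 0, 0, 0, 0.025, 0, 0, 0]
  grip_force: 25

```text
time: 18.3
eef_pos: [0.6178, 0.0637, 0.0067]
ee_rot: [73.0, 90.0, 164.1]
contact_force: [0.4, 0.1, -0.8]
gripper_width: 0.501
```

```bash
python3 -c "
from h import *
img,K,C,st=snap('wrist','pics/w18.png')
goto([.6177,.0648,.005],181)"
```

```text
q6 -86.2 cur yaw y -179.0 shift [0.0021 0.0004 0.0011] turn units 0.0003 alt -1.5705 rows 0.0
```

View pics/w18.png

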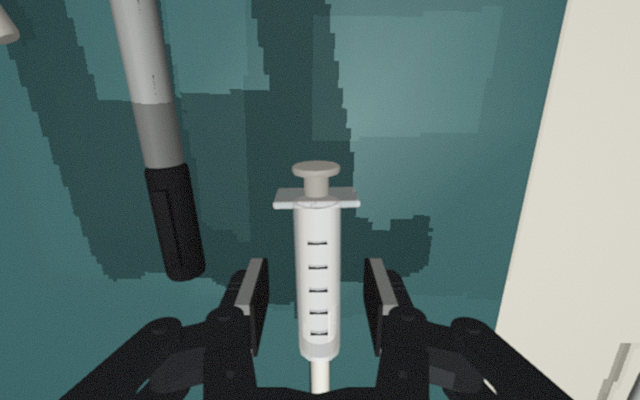

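The barrel is centred between the fingers, so I close.

Call:
drive_tool:
  targets: [1, 0.001, 0, 0.001, 0, 1, 0.001, 0, 0.001, 0, 1, 0.001, 0, 0.001, 0, 1, 0.001, 0, 0.001, 0, 1, 0.001, 0, 0.001, 0]

```text
time: 18.85
eef_pos: [0.6182, 0.0649, 0.0062]
ee_rot: [-75.2, 89.9, 15.8]
contact_force: [0.2, 1.1, 3.5]
gripper_width: 0.222
```

Call:
drive_tool:
  targets: [1, -0.03, 0, 0, 0, 1, -0.075, 0, 0, 0, 1, -0.12, 0, 0, 0, 1, -0.165, 0, 0, 0, 1, -0.19, 0, 0, 0]

```text
time: 19.35
eef_pos: [0.6191, 0.0648, 0.1999]
ee_rot: [-86.3, 89.7, 4.8]
contact_force: [0.1, 0.0, -0.4]
gripper_width: 0.219
```

```bash
python3 -c "
from h import *
img,K,C,st=snap('wrist','pics/w19.png')
goto([.449,-.325,.19],81.6);goto([.449,-.294,.19],81.6)"
```

```text
q6 -86.1 cur yaw y -179.0 shift [ 0.0109  0.1789 -0.3867] turn units -0.703 alt 0.8678 rows 9.4
q6 -86.1 cur yaw y -179.0 shift [ 0.0109  0.1784 -0.3557] turn units -0.703 alt 0.8678 rows 9.4
```

View pics/w19.png

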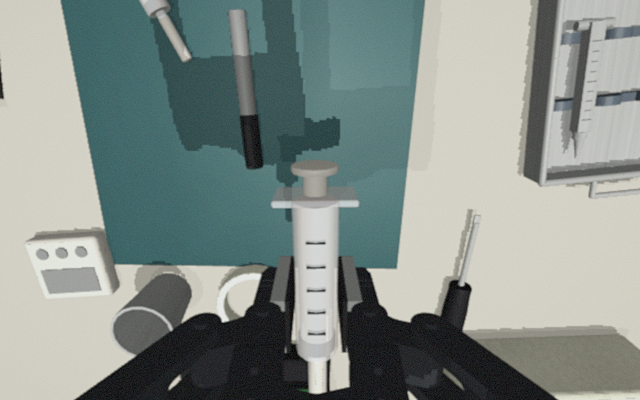

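Call:
drive_tool:
  targets: [1, -0.005, 0.018, -0.035, 0.07, 1, -0.01, 0.036, -0.07, 0.14, 1, -0.015, 0.054, -0.108, 0.21, 1, -0.02, 0.072, -0.146, 0.28, 1, -0.02, 0.09, -0.18, 0.35]

```text
time: 19.9
eef_pos: [0.5304, -0.1185, 0.216]
ee_rot: [-83.6, 90.0, -33.0]
contact_force: [0.5, 0.4, 0.4]
gripper_width: 0.214
```

```bash
python3 -c "
from h import *
goto([.451,-.295,.22],81.6)"
```

```text
q6 -64.4 cur yaw y 140.6 shift [-0.004  -0.0507 -0.1868] turn units 0.5149 alt -1.0559 rows 6.9
```

Call:
drive_tool:
  targets: [1, -0.001, -0.01, -0.038, 0.07, 1, -0.002, -0.02, -0.076, 0.145, 1, -0.003, -0.03, -0.114, 0.22, 1, -0.004, -0.04, -0.15, 0.295, 1, -0.004, -0.0507, -0.18, 0.37]

```text
time: 20.4
eef_pos: [0.4557, -0.2901, 0.2194]
ee_rot: [156.2, 90.0, 164.4]
contact_force: [-0.0, 0.9, 0.0]
gripper_width: 0.217
```

```bash
python3 -c "
from h import *
goto([.451,-.295,.2],81.6)"
```

```text
q6 -41.8 cur yaw y 98.1 shift [ 0.0194 -0.0042 -0.0053] turn units 0.1443 alt -1.4265 rows 1.9
```

Call:
drive_tool:
  targets: [1, 0.01, 0, 0, 0.07, 1, 0.0194, 0, 0, 0.144, 1, 0.0194, 0, 0, 0.144, 1, 0.0194, 0, 0, 0.144, 1, 0.0194, 0, 0, 0.144]

```text
time: 20.9
eef_pos: [0.4574, -0.2885, 0.2007]
ee_rot: [-20.5, 90.0, -28.3]
contact_force: [0.1, -0.8, -0.7]
gripper_width: 0.222
```

```bash
python3 -c "
from h import *
goto([.451,-.295,.128],81.6)
img,K,C,st=snap('wrist','pics/w20.png');np.savez('w20.npz',K=K,C=C);snap('side','pics/s20.png')"
```

```text
q6 -25.6 cur yaw y 82.2 shift [ 0.0727 -0.0073 -0.0055] turn units 0.005 alt -1.5658 rows 1.5
```

View pics/w20.png

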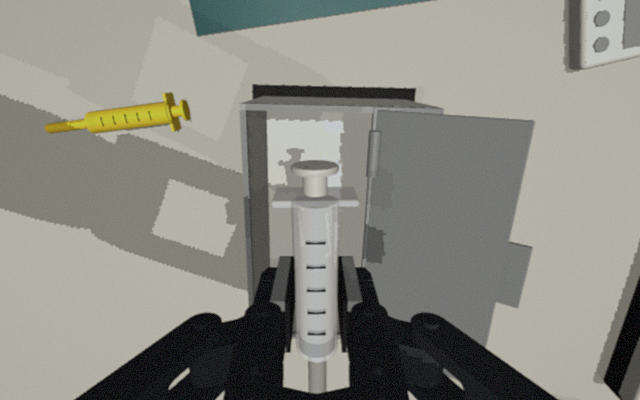

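View pics/s20.png

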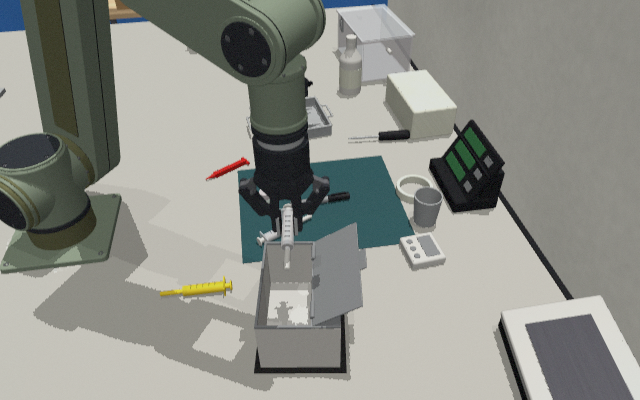

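```bash
python3 -c "
from h import *
d=np.load('w20.npz'); p=cast([(243,104),(247,270),(376,104),(367,255)],d['K'],d['C'],.111)[:,:2]; print(p.round(4))
# bin frame axes
x=np.array([np.cos(np.radians(-8.5)),np.sin(np.radians(-8.5))]);y=np.array([-x[1],x[0]])
st=env.state(); t=st['eef_pos'][:2]
for q in p: print('rel TCP in bin axes', ((q-t)@x).round(4),((q-t)@y).round(4))"
```

```text
[[ 0.4216 -0.2143]
 [ 0.4004 -0.3317]
 [ 0.5052 -0.2258]
 [ 0.4899 -0.3316]]
rel TCP in bin axes -0.0464 0.0681
rel TCP in bin axes -0.0501 -0.0512
rel TCP in bin axes 0.0379 0.069
rel TCP in bin axes 0.0384 -0.0378
```

Call:
drive_tool:
  targets: [1, 0.0, -0.007, -0.0055, 0, 1, 0.035, -0.007, -0.0055, 0, 1, 0.07, -0.007, -0.0055, 0, 1, 0.07, -0.007, -0.0055, 0, 1, 0.07, -0.007, -0.0055, 0]

```text
time: 21.5
eef_pos: [0.4507, -0.2951, 0.1308]
ee_rot: [162.2, 90.0, 154.3]
contact_force: [1.0, -0.7, 0.4]
gripper_width: 0.219
```

Call:
drive_tool:
  targets: [1, 0, 0, 0, 0, 1, 0, 0, 0, 0, 0.2, 0, 0, 0, 0, 0.2, 0, 0, 0, 0, 0.2, 0, 0, 0, 0]

```text
time: 22.0
eef_pos: [0.4509, -0.2948, 0.1308]
ee_rot: [-18.3, 90.0, -26.3]
contact_force: [-0.2, 0.6, -0.5]
gripper_width: 0.4
```

Call:
drive_tool:
  targets: [0.2, 0, 0, 0, 0, 0.2, -0.03, 0, 0, 0, 0.2, -0.07, 0, 0, 0]

```text
time: 22.3
eef_pos: [0.4495, -0.2939, 0.1992]
ee_rot: [152.9, 89.7, 144.9]
contact_force: [1.0, 0.0, -0.3]
gripper_width: 0.397
```

```bash
python3 -c "
from h import *
img,K,C,st=snap('wrist','pics/w21.png'); goto([.418,-.093,.2],28)"
```

```text
q6 -26.4 cur yaw y 82.0 shift [ 0.0061  0.1967 -0.0632] turn units 0.4716 alt -1.0992 rows 6.3
```

View pics/w21.png

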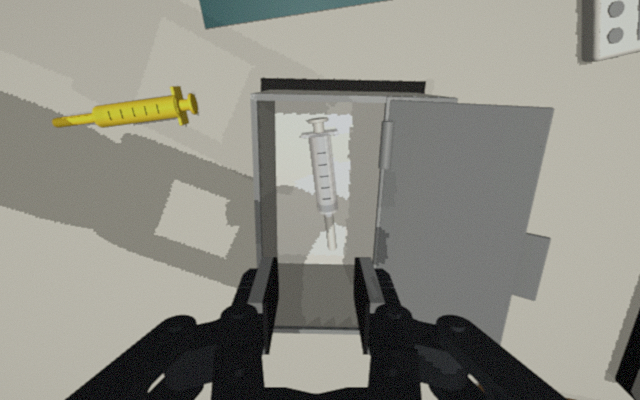

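```bash
python3 -c "
from h import *
goto([.482,-.070,.18],27.6)"
```

```text
q6 -26.4 cur yaw y 82.0 shift [ 0.0265  0.2284 -0.0031] turn units 0.4751 alt -1.0957 rows 6.3
```

Call:
drive_tool:
  targets: [0, 0, 0.045, 0, 0.07, 0, 0, 0.092, 0, 0.145, 0, 0, 0.139, 0, 0.22, 0, 0, 0.186, 0, 0.295, 0, 0.015, 0.228, -0.003, 0.37]

```text
time: 22.85
eef_pos: [0.4805, -0.075, 0.1891]
ee_rot: [39.5, 89.7, -7.7]
contact_force: [1.4, -0.3, -0.3]
gripper_width: 0.497
```

Call:
drive_tool:
  targets: [0, 0.01, 0, 0, 0.07, 0, 0.01, 0, 0, 0.1, 0, 0.01, 0, 0, 0.1, 0, 0.01, 0, 0, 0.1, 0, 0.01, 0, 0, 0.1]

```text
time: 23.35
eef_pos: [0.4792, -0.0768, 0.178]
ee_rot: [54.4, 90.0, -3.9]
contact_force: [0.3, -0.5, -0.0]
gripper_width: 0.498
```

```bash
python3 -c "
from h import *
img,K,C,st=snap('wrist','pics/w22.png');np.savez('w22.npz',K=K,C=C);print(st['eef_pos'],st['qvel'].round(2)); goto([.4511,-.086,.03],27.6)"
```

```text
[ 0.47916834 -0.07683399  0.17797444] [-0.18 -0.13  0.08  0.09  0.02  0.32]
q6 47.8 cur yaw y 31.7 shift [ 0.148  -0.0287 -0.007 ] turn units 0.0357 alt -1.5351 rows 3.0
```

View pics/w22.png

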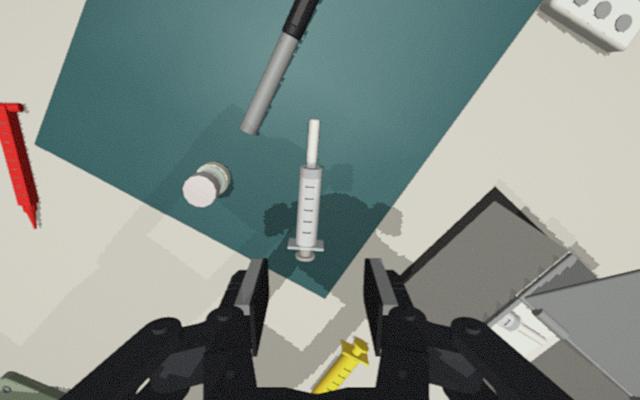

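```bash
python3 -c "
from h import *
d=np.load('w22.npz'); p=cast([(306.3,245.5),(314.5,120.5)],d['K'],d['C'],.01)[:,:2]; u=p[1]-p[0]; L=np.linalg.norm(u); u/=L; a=np.degrees(np.arctan2(u[1],u[0]))
g=p[0]+u*.037
print(p.round(4),L,a,'grasp',g.round(4)); goto([*g,.03],a)"
```

```text
[[ 0.4168 -0.1054]
 [ 0.522  -0.0499]] 0.11894447557212846 27.768348382695308 grasp [ 0.4495 -0.0881]
q6 47.8 cur yaw y 31.7 shift [ 0.148  -0.0312 -0.006 ] turn units 0.0342 alt -1.5366 rows 3.0
```

Call:
drive_tool:
  targets: [0, 0.02, -0.025, -0.006, 0.034, 0, 0.06, -0.0305, -0.006, 0.034, 0, 0.1, -0.0305, -0.006, 0.034, 0, 0.14, -0.0305, -0.006, 0.034, 0, 0.145, -0.0305, -0.006, 0.034]

```text
time: 23.9
eef_pos: [0.4467, -0.0871, 0.0295]
ee_rot: [-130.9, 89.5, 166.8]
contact_force: [-0.5, -0.4, 0.8]
gripper_width: 0.497
```

Call:
drive_tool:
  targets: [0, 0, 0, 0, 0, 0, 0.012, 0, 0, 0, 0, 0.024, 0, 0, 0, 0, 0.024, 0, 0, 0, 0, 0.024, 0, 0, 0]

```text
time: 24.4
eef_pos: [0.4513, -0.0877, 0.0104]
ee_rot: [51.4, 89.8, -10.8]
contact_force: [0.4, 0.4, 0.4]
gripper_width: 0.499
```

```bash
python3 -c "
from h import *
img,K,C,st=snap('wrist','pics/w23.png'); goto([.45,-.0875,.005],27.7)"
```

```text
q6 49.8 cur yaw y 27.8 shift [ 0.0053 -0.001  -0.0008] turn units 0.0008 alt -1.57 rows 0.1
```

View pics/w23.png

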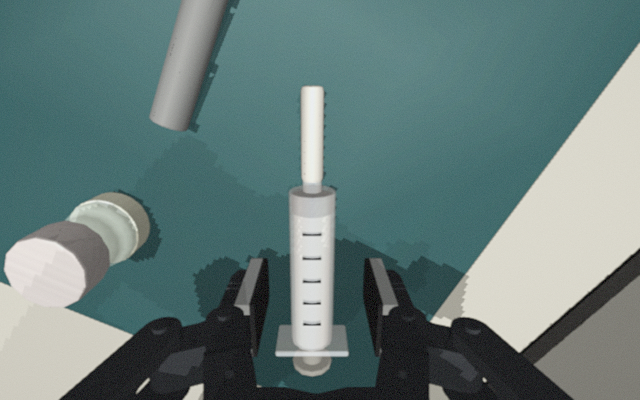

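Call:
drive_tool:
  targets: [0, 0.004, 0, -0.001, 0, 0, 0.004, 0, -0.001, 0, 1, 0.004, 0, -0.001, 0, 1, 0.004, 0, -0.001, 0, 1, 0.004, 0, -0.001, 0]

```text
time: 24.95
eef_pos: [0.4495, -0.0865, 0.005]
ee_rot: [88.7, 90.0, 26.5]
contact_force: [-0.7, -0.4, 4.2]
gripper_width: 0.218
```

Call:
drive_tool:
  targets: [1, 0, 0, 0, 0, 1, 0, 0, 0, 0]

```text
time: 25.15
eef_pos: [0.4495, -0.0865, 0.005]
ee_rot: [76.2, 90.0, 14.0]
contact_force: [-0.2, 1.4, 5.5]
gripper_width: 0.218
```

Call:
drive_tool:
  targets: [1, -0.03, 0, 0, 0, 1, -0.075, 0, 0, 0, 1, -0.12, 0, 0, 0, 1, -0.165, 0, 0, 0, 1, -0.205, 0, 0, 0]

```text
time: 25.65
eef_pos: [0.4494, -0.0866, 0.2118]
ee_rot: [49.8, 89.9, -12.5]
contact_force: [0.6, -0.5, -0.6]
gripper_width: 0.219
```

```bash
python3 -c "
from h import *
snap('wrist','pics/w24.png'); goto([.447,-.3245,.215],81.6)"
```

```text
q6 49.9 cur yaw y 27.8 shift [ 0.0036 -0.1159  0.2069] turn units -0.4695 alt 1.1013 rows 6.3
```

View pics/w24.png

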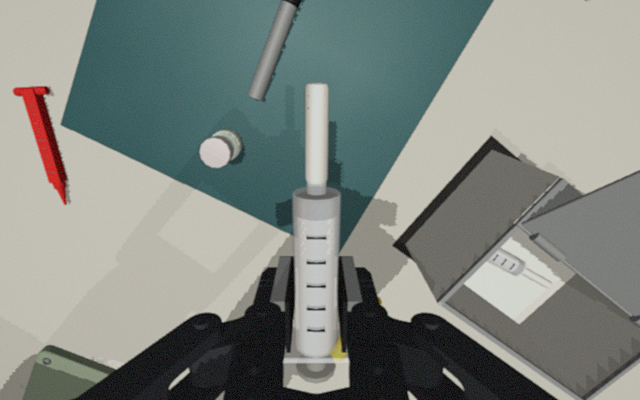

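Call:
drive_tool:
  targets: [1, 0, -0.02, 0.037, -0.07, 1, 0, -0.042, 0.075, -0.145, 1, 0, -0.064, 0.114, -0.22, 1, 0, -0.086, 0.153, -0.295, 1, 0, -0.106, 0.19, -0.37]

```text
time: 26.2
eef_pos: [0.4438, -0.3051, 0.2091]
ee_rot: [150.3, 90.0, 128.2]
contact_force: [1.4, 0.7, 0.1]
gripper_width: 0.22
```

```bash
python3 -c "
from h import *
goto([.447,-.3245,.2],81.6)"
```

```text
q6 -13.7 cur yaw y 67.9 shift [ 0.0091 -0.0168  0.0102] turn units -0.1194 alt 1.4514 rows 1.6
```

Call:
drive_tool:
  targets: [1, 0.004, -0.01, 0.005, -0.07, 1, 0.008, -0.016, 0.008, -0.11, 1, 0.008, -0.016, 0.008, -0.11, 1, 0.008, -0.016, 0.008, -0.11, 1, 0.008, -0.016, 0.008, -0.11]

```text
time: 26.7
eef_pos: [0.4456, -0.3206, 0.2017]
ee_rot: [107.3, 90.0, 97.5]
contact_force: [-0.2, 0.2, 0.2]
gripper_width: 0.226
```

```bash
python3 -c "
from h import *
snap('wrist','pics/w25.png'); goto([.447,-.3245,.13],81.6)"
```

```text
q6 -27.1 cur yaw y 80.2 shift [ 0.0719 -0.0036  0.0019] turn units -0.0124 alt 1.5584 rows 1.4
```

View pics/w25.png

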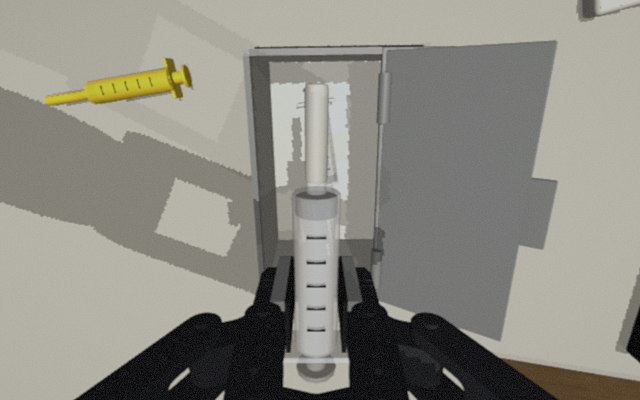

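Call:
drive_tool:
  targets: [1, 0.0, -0.0035, 0.001, -0.012, 1, 0.035, -0.0035, 0.001, -0.012, 1, 0.07, -0.0035, 0.001, -0.012, 1, 0.07, -0.0035, 0.001, -0.012, 1, 0.07, -0.0035, 0.001, -0.012]

```text
time: 27.25
eef_pos: [0.4463, -0.3249, 0.1322]
ee_rot: [117.7, 90.0, 109.3]
contact_force: [-0.0, -0.7, -0.6]
gripper_width: 0.222
```

Call:
drive_tool:
  targets: [1, 0, 0, 0, 0, 1, 0, 0, 0, 0, 0.2, 0, 0, 0, 0, 0.2, 0, 0, 0, 0, 0.2, 0, 0, 0, 0]

```text
time: 27.75
eef_pos: [0.4461, -0.3249, 0.1322]
ee_rot: [-21.7, 90.0, -30.1]
contact_force: [-0.0, -1.0, 0.2]
gripper_width: 0.402
```

Call:
drive_tool:
  targets: [0.2, 0, 0, 0, 0, 0.2, -0.03, 0, 0, 0, 0.2, -0.07, 0, 0, 0, 0.2, -0.11, 0, 0, 0, 0.2, -0.13, 0, 0, 0]

```text
time: 28.25
eef_pos: [0.4469, -0.3256, 0.2656]
ee_rot: [-27.7, 89.7, -36.2]
contact_force: [0.3, -0.0, -0.1]
gripper_width: 0.399
```

```bash
python3 -c "
from h import *
snap('wrist','pics/w26.png');snap('top','pics/t26.png')"
```

```text
(no output)
```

View pics/w26.png

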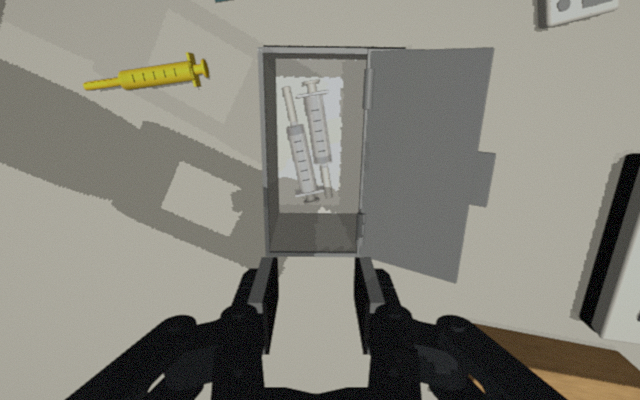

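View pics/t26.png

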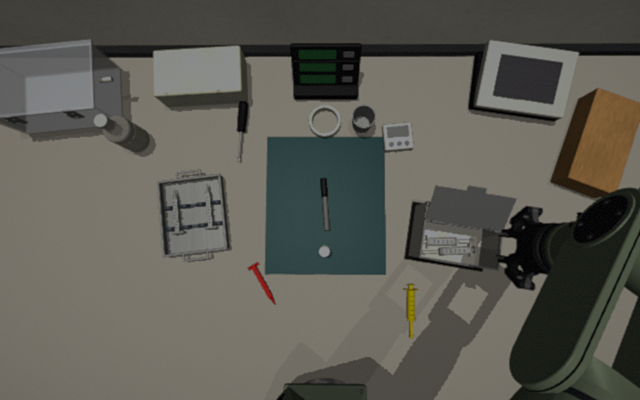

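Both syringes lie in the bin, at (302,160) and (318,125) in the wrist view. In the top view the bars are still in the tray, and the bystanders and look-alikes have not moved. I hand in.

```bash
python3 -c "
from h import *
print(env.state()['contact_force'],env.state()['qvel'].round(2)); job.job_done(); print(env.state()['time'])"
```

```text
[ 0.4823015  -0.05578818  0.16056152] [ 0.04  2.14  4.77  0.06 -1.92  0.05]
the job is handed in; nothing more can be done
the job is handed in; nothing more can be done
```

The job is done and handed in at about 28 s of the 72 s allowed; no verdict is reported.

- **Ear bars:** I laid each one into an outer pair of notches on the tray (y = +42 and −42 mm). The arm stopped at the height I had worked out for a seated bar, with 9–10 N of reaction, before I opened the jaws. The wrist view after each release showed the bar straight across both rests, and both tips point towards +x.
- **Syringes:** I let both go about 15–20 mm above the mouth of the sharps bin. The last wrist picture shows both lying on its floor, below the rim.
- **Everything else:** In the last top view the marker, vial, tape, beaker, screwdriver, timer and the red and yellow look-alikes look unmoved. I checked this by eye only.

**Disagreements:**
- The top and wrist views put the tray's centre about 6 mm apart in y. I used the wrist measurement, which the seating confirmed.
- The arm settled a few millimetres off after fast moves, so I corrected both bars by about 2 mm before lowering them.
- The arm was still settling slightly (a few degrees/s) when I handed in, with the open gripper well clear above the bin.

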